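Cure a cemented lens with the UV torch

TASK

A freshly cemented lens waits in the curing box: flip the box's amber lid all the way up, lift the UV torch off its hook and hold it still for three seconds, pointing straight down over the middle of the lens with its window about 50 mm above the glass. Then hang the torch back on the same hook and shut the lid completely. Do not touch or shift the lens, and leave everything else on the bench and the rack where it is.

Things in the scene. Friction and masses are not known exactly. Their poses are not given: they have to be found in the camera images.
- torch: UV torch, 161 mm, 170 g, hanging by its loop on one of the hooks. Origin: centre of its window, the lower end; z up, against the beam. Head 36 mm across to z 28, barrel 26 to z 98, tail block 24 (x) by 28 (y) from z 98 to 124, then the loop. Grip block and loop foot (both 28 wide) across y at z 105-135, a finger on each side of the hook, which runs along x. It lights by itself off the hook
- torch_loop (a point): middle of the underside of the loop's top wire, 156 mm above the window; it rests on the hook. The loop is 5 mm wire in the torch's y-z plane, 28 mm wide outside, 18 mm inside; its opening is 32 mm high, from the tail block to this point
- rack: fixed steel tool rack: two posts at y +-135 mm and x +62 mm joined by a 10 mm cross bar at height 255 mm, with two hooks pointing to -x at y +-75 mm. Origin on the table under the middle of the two hanging places; z up. Feet reach from x -20 to +110 mm
- hook_left (a point): hanging place on top of the hook at rack y +75 mm, 258 mm above the table; axes as the rack's. Hook: 6 mm round bar, level along x from the cross bar at x +62 mm to x -17 mm, then bent up at 45 degrees to a tip at x -29 mm, top 9 mm above this point. To take a thing off, lift its loop 15 mm and draw it over 35 mm to -x, bar inside the loop; hang it back in reverse
- hook_right (a point): the same for the hook at rack y -75 mm
- curebox: fixed grey open box, 130 (x) by 150 (y) mm and 55 mm high, walls 5 mm, inner floor 5 mm above the table, with the lid on top. Origin: centre of its underside; z up; its front faces -x, the lid is hinged along the top of the +x wall
- lid (a joint): angle of the amber see-through lid (rad): 0 shut, grows as its front edge swings up and away to +x, 1.57 upright, stop at 1.85. Friction hinge: it stays where it is left; moving it takes up to 2.5 N at the tab. Lid 154 mm wide, 132 mm long, 4 mm thick, 180 g, plus the tab
- lid_hinge (a point): middle of the hinge line, 55 mm above the table, at box x +65 mm (level with the underside of the shut lid); fixed; axes as the box's, the hinge line runs along y
- lid_tab (a point): middle of the underside of the lid's black front tab (turns with the lid), 146 mm from the hinge line. The tab is 70 mm wide and 4 mm thick; when shut it sticks out 28 mm in front of the box, so that it can be lifted from below
- lens: cemented lens in a dark round cell, 66 mm across and 22 mm high with the glass, 150 g, lying loose on the box floor near its middle. Origin: centre of its underside; z up
- lens_top (a point): top of the glass, in the middle of the lens, 22 mm above its underside; z up
- blower: bystander: black rubber dust blower, 161 mm long, bulb 54 mm across, hanging nozzle down from the other hook by a like loop. Origin: its lower end, z up
- barrel: bystander: camera lens barrel, standing, 70 mm across, 90 mm high. Origin: centre of its underside
- jar: bystander: jar, 60 mm across, 80 mm high. Origin: centre of its underside
- driver: bystander: screwdriver, 180 mm long, lying along its x. Origin: underside, middle
Mind the look-alikes: they are no part of the job. What is shaped like the torch but red or yellow is not meant.

How it is judged:
By the outcome, as a careful person would: the job done as asked, in the order asked, and still so for the second after the job is handed in, with the robot touching nothing.
It also fails if it takes over 72 s, if anything falls off the work surface, if the arm or the gripper's body presses on something with over 40 N, if the wrist force passes 120 N, or if a joint passes its speed limit or range.

ROBOT

A 7-joint arm with a two-finger parallel gripper is mounted at the origin on the work surface. World frame = base frame: x ahead of the robot, y to its left, z up, the work surface at z = 0. Lengths are in mm, angles in rad, forces in N, time in s.
With the tool pointing down it reaches from about 400 to 875 mm from the base axis. Payload 4.4 kg.
Tool frame: the origin (TCP) lies midway between the tips of the shut fingers; the grasp point (between the pads) lies 19 mm behind it; z points along the fingers, y is the line along which they close (so a half turn about z gives the same grasp; the last joint's range is limited). The gripper opens to 85 mm and grips with 20 to 120 N. Pads are 22 mm wide; open, the fingers measure 114 mm over their backs; the gripper's body (76 mm by 85 mm) begins 54 mm behind the grasp point. The pads swing forward as they close: fully open they stand 13 mm farther back than shut.
Start: joints at [-1.246, 0.628, 0.038, 1.517, -0.027, 0.996, -0.02], TCP at [247.581, 601.017, 231.313] pointing down, gripper open.
Joint ranges: [-3.06, 3.06], [-0.37, 2.12], [-1.25, 1.32], [0.18, 2.47], [-1.1, 4.24], [0.23, 1.98], [-2.94, 2.94]. Speed limits (rad/s): [2.57, 2.57, 3.14, 3.14, 3.14, 3.14, 3.14].

INTERFACE

Orientations are given as [roll, pitch, yaw] about the fixed x, y, z axes, in that order (R = Rz(yaw) Ry(pitch) Rx(roll)).
In Python, from cell import ctrl gives the robot as it stands. The module is installed in compiled form; this text tells all that it offers.
- The arm moves only by the tool step_arm, never from a script. Its argument "commands" is one flat list of numbers, 7 for each row, row after row: the shift along the tool's x, y, z in cm, then the turn, a rotation vector about the tool's x, y, z in rad, then the opening, from 0 (shut) to 1 (fully open). A call has 1 to 10 rows; each row is the pose to reach, as a shift and turn from the pose commanded when the call began, along the tool's axes at that moment; what a row does not reach only later rows make up. A row lasts 1/10 s, in which the tool goes at most 50 mm and 8.59 degrees, less where a joint would pass 70% of its speed; a pose out of reach is approached as far as the arm can. A call with a gripper value outside its range is refused whole. The fingers move at their own pace and stop on an object; the grip force is fixed at half the most. Time passes only in rows, so rows that repeat a pose let the fingers close. It gives the time, the measured TCP pose, the force, the opening and the grip force at its end, in the units of the state.
- ctrl.read_state(): the state, without advancing time (a new reading comes with each control period).
- ctrl.get_image(name): name is "scene" or "top" or "wrist"; returns a dict with "image" (384x512x3 uint8, red, green, blue), "range_z" (384x512 float32, mm along the optical axis (not along the pixel's ray), 0 where there is no reading), "vfov" (degrees; the focal length in pixels is half the picture's height over the tangent of half this angle, whatever the lens; pixels are square), "cx", "cy" (the principal point, pixels), "world_to_cam" (4x4, takes a point from world to camera coordinates). Camera axes: x right, y down, z forward; pixel columns grow to the right and rows downward; lengths in mm; the calibration is good to about 2 mm. A picture is of the moment at which its call begins.
- ctrl.finish_job(): hands the job in; it is judged then, once.
The state is a dict: "clock": time; "qpos": joint angles; "qd": joint speeds; "tau": joint torques, N m; "eef_pos": TCP position; "tool_rot": TCP orientation; "force": force on the tool from outside, world axes, zero at the start; "torque": the same for the moment, N m; "width": finger opening in mm; "gripper_force": force on a finger pad.
Only numpy, scipy, OpenCV 4.12 (cv2) and the standard library are available. Lean on these libraries where they do the work, as an engineer would, in place of code of your own. Each camera call takes 0.05 s, during which the arm holds its last target. There are 200 camera calls.

## Working session

There is one attempt and no reset: what is moved stays moved. The work goes in short steps, Python scripts to look and compute and a tool call to move; the robot and the scene stay as the last step left them, time stands still between calls to the robot, and variables do not carry over. Pictures are saved under pics/ and viewed, at most 13 in all, crops included, and the job is handed in when it is done.

Besides the shell and the picture viewer there is one more tool, called as name(argument=value, ...) on one line, values as JSON. step_arm: Moves the arm, as the interface text tells. Its arguments: {"type":"object","properties":{"commands":{"type":"array"}},"required":["commands"]}

```bash
mkdir -p pics
cat > h.py <<'E'
import numpy as np, cv2
from cell import ctrl
from scipy.spatial.transform import Rotation as Rt
def cloud(d):
    z=d["range_z"]; f=z.shape[0]/2/np.tan(np.radians(d["vfov"])/2)
    v,u=np.mgrid[:z.shape[0],:z.shape[1]]
    P=np.stack([(u-d["cx"])/f*z,(v-d["cy"])/f*z,z],-1)
    T=np.array(d["world_to_cam"]); W=(P-T[:3,3])@T[:3,:3]
    W[z==0]=np.nan
    return W
def save(im,n): cv2.imwrite("pics/"+n,cv2.cvtColor(np.ascontiguousarray(im),cv2.COLOR_RGB2BGR))
E
python3 - <<'E'
from h import *
a=ctrl.get_image("scene");b=ctrl.get_image("top")
np.savez("d0.npz",s=cloud(a),t=cloud(b),si=a["image"],ti=b["image"])
save(a["image"],"s0.png");save(b["image"],"t0.png")
for d in(a,b):
  T=np.array(d["world_to_cam"]);print(d["vfov"],(-T[:3,:3].T@T[:3,3]).round(),T[2,:3].round(2))
print(ctrl.read_state())
E
```

```text
57.11501588022088 [1094.  -58.  692.] [-0.71  0.13 -0.69]
43.7511087499516 [ 399.   62. 1193.] [ 0.11 -0.   -0.99]
{'clock': 0.1, 'qpos': array([-1.24578194,  0.62924714,  0.03842618,  1.51829756, -0.02701156,
        0.99633122, -0.02001543]), 'qd': array([-0.0007546 ,  0.00057257, -0.00037883, -0.0037972 , -0.00076156,
        0.00074037, -0.00146611]), 'tau': array([ 2.92113145e-03, -5.64535403e+01,  1.23015683e+00, -1.93975854e+01,
        1.12131372e-02,  5.30314413e-03,  1.85113748e-06]), 'eef_pos': array([247.34762748, 600.46300849, 230.47548193]), 'tool_rot': array([-3.13982650e+00, -2.07047828e-06,  2.75077090e+00]), 'force': array([ 0.21975819, -0.3464625 ,  0.12656873]), 'torque': array([ 0.04694302, -0.03407416,  0.00420196]), 'gripper_force': 0.0, 'width': 85.11447447370318}
```

View pics/s0.png

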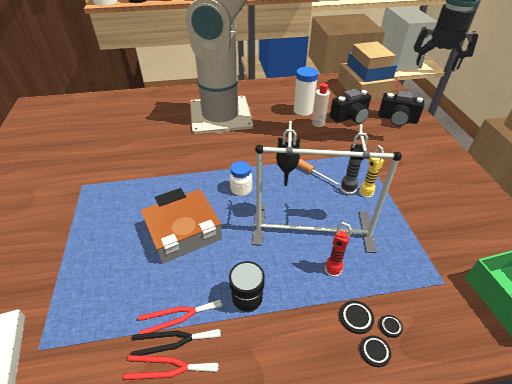

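View pics/t0.png

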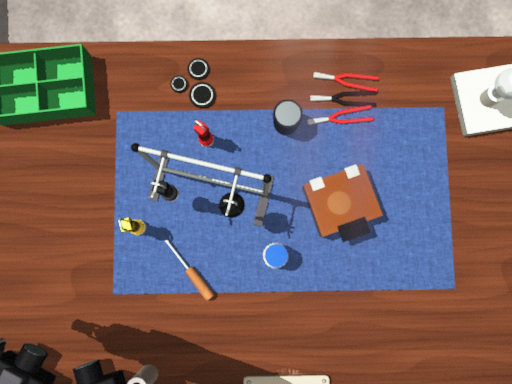

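The pictures show the open bench. In the scene view:
- Black torch hanging at (352,170), on the rack's +y hook.
- Black blower with a bulb at (287,155), on the other hook.
- Yellow look-alike at (371,175) and red look-alike at (336,253), both standing on the table.
- Curing box at (180,225).

In the top view, the box is at (342,203) with its tab at (354,228), and the torch is at (165,190). The black one fits, because it hangs on a hook and is neither red nor yellow. I'll confirm this in a crop while measuring.

Run:
```python
from h import *
D=np.load("d0.npz");s,t,si,ti=D["s"],D["t"],D["si"],D["ti"]
save(cv2.resize(si[115:285,250:410],None,fx=3.5,fy=3.5,interpolation=cv2.INTER_CUBIC),"crop0.png")
# top view: bar/hooks
def rep(n,M,W):
    P=W[M]; print(n,len(P),np.nanmedian(P,0).round(1),np.nanmin(P,0).round(1),np.nanmax(P,0).round(1))
    return P
v,u=np.mgrid[:384,:512]
reg=(u>120)&(u<285)&(v>130)&(v<235)
P=rep("rack high",reg&(t[...,2]>240)&(t[...,2]<275),t)
np.set_printoptions(suppress=True)
# white-ish lines in top view
h=cv2.cvtColor(ti,cv2.COLOR_RGB2HSV)
m=reg&(t[...,2]>240)&(t[...,2]<275)
for vv in range(140,225,3):
    us=np.where(m[vv])[0]; print(vv,us.tolist())
org=(h[...,0]<15)&(h[...,1]>120)&(u>300)&(u<385)&(v>160)&(v<240)&(t[...,2]>40)
P=rep("lid",org,t)
dark=(ti.max(-1)<60)&(u>325)&(u<385)&(v>205)&(v<250)&(t[...,2]>30)
Q=rep("tab",dark,t)
for n,X in(("lid",org),("tab",dark)):
    W=t[X][:,:2].astype(np.float32); print(n,cv2.minAreaRect(W), t[X][:,2].min(),t[X][:,2].max())
```

```text
rack high 1105 [562.3 172.2 258.2] [468.9  35.7 240.2] [613.9 311.8 268. ]
140 []
143 []
146 [131, 132, 133, 134, 135, 136, 137, 138, 139]
149 [131, 132, 133, 134, 135, 136, 137, 138, 139, 140, 141, 142, 143, 144, 145, 146, 147, 148, 149, 150]
152 [135, 143, 144, 145, 146, 147, 148, 149, 150, 151, 152, 153, 154, 155, 156, 157, 158, 159, 160, 161, 162, 163, 164, 165, 166, 167]
155 [156, 157, 158, 159, 160, 161, 162, 163, 164, 165, 166, 167, 168, 169, 170, 171, 172, 173, 174, 175, 176, 177]
158 [162, 163, 164, 165, 166, 169, 170, 171, 172, 173, 174, 175, 176, 177, 178, 179, 180, 181, 182, 183, 184, 185, 186, 187, 188, 189, 190]
161 [161, 162, 163, 181, 182, 183, 184, 185, 186, 187, 188, 189, 190, 191, 192, 193, 194, 195, 196, 197, 198, 199, 200, 201, 202]
164 [160, 161, 162, 194, 195, 196, 197, 198, 199, 200, 201, 202, 203, 204, 205, 206, 207, 208, 209, 210, 211, 212, 213, 214, 215]
167 [159, 160, 161, 207, 208, 209, 210, 211, 212, 213, 214, 215, 216, 217, 218, 219, 220, 221, 222, 223, 224, 225, 226, 227, 228]
170 [158, 159, 160, 161, 219, 220, 221, 222, 223, 224, 225, 226, 227, 228, 2
[... 698 characters left out ...]
 231, 232]
197 [150, 151, 152, 229, 230, 231, 232]
200 [223, 224, 225, 226, 227, 228, 229, 230, 231]
203 [228, 229, 230, 231, 232, 233, 234, 235, 236]
206 [227, 228, 229]
209 [226, 227, 228, 229]
212 [225, 226, 227, 228]
215 [225, 226, 227]
218 []
221 []
224 []
lid 3064 [ 513.8 -139.4   58.3] [ 431.7 -233.2   51.2] [600.8 -51.1  66.3]
tab 272 [ 445.  -154.3   58.9] [ 421.5 -200.6   53.5] [ 468.4 -130.9   65.5]
lid ((516.7618408203125, -141.41244506835938), (130.62818908691406, 153.98934936523438), 18.558040618896484) 51.21328234812001 66.25314384446202
tab ((447.3094787597656, -164.94754028320312), (35.37480545043945, 66.74613189697266), 18.515605926513672) 53.4582985966504 65.51924182286439
```

View pics/crop0.png

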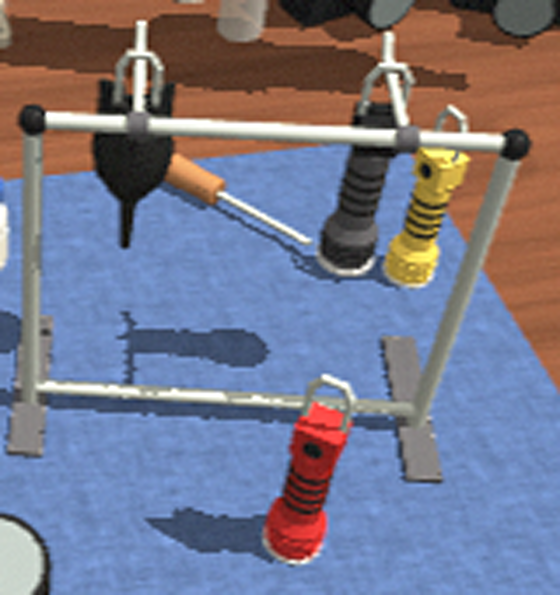

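The enlarged crop shows the black torch with a white window rim, hanging on the +y hook beside the standing yellow look-alike. The blower is on the other hook. The black torch is the one meant. Next I'll fit the rack geometry.

Run:
```python
from h import *
np.set_printoptions(suppress=True,precision=2)
D=np.load("d0.npz");s,t,si,ti=D["s"],D["t"],D["si"],D["ti"]
d=ctrl.get_image("top");T=np.array(d["world_to_cam"]);f=192/np.tan(np.radians(d["vfov"])/2);C=-T[:3,:3].T@T[:3,3]
def ray(u,v,z):
    r=np.array([(u-d["cx"])/f,(v-d["cy"])/f,1])@T[:3,:3]; return C+r*(z-C[2])/r[2]
v,u=np.mgrid[:384,:512]
m=(t[...,2]>240)&(t[...,2]<275)
bar=m&(u>170)&(u<228)&(v>150)&(v<172)
hl=m&(u>150)&(u<167)&(v>161)&(v<180); hr=m&(u>228)&(u<240)&(v>177)&(v<199)
L={}
for n,M,z in(("bar",bar,258),("hl",hl,256.5),("hr",hr,256.5)):
    P=np.array([ray(a+0.,b+0.,z)[:2] for b,a in np.argwhere(M)],np.float32)
    l=cv2.fitLine(P,cv2.DIST_HUBER,0,.01,.01).ravel();L[n]=l;print(n,l,np.degrees(np.arctan2(l[1],l[0])),t[M][:,2].mean())
yb=np.degrees(np.arctan2(L["bar"][1],L["bar"][0]))
yw=np.radians((yb+90+90)%180-90); ex=np.array([np.cos(yw),np.sin(yw)]);ey=np.array([-ex[1],ex[0]])
print("yaw",yw)
for n in("hl","hr"):
    l=L[n];A=np.array([L["bar"][:2],-l[:2]]).T
    k=np.linalg.solve(A,l[2:]-L["bar"][2:]);X=L["bar"][2:]+k[0]*L["bar"][:2]
    print(n,"junction",X,"hang",X-62*ex, "tip exp",X-91*ex)
print("tips px",ray(150.5,198,266),ray(226,216,266))
# torch via scene cloud: dark pts
ms=(si.max(-1)<90)&(np.indices(si.shape[:2])[1]>338)&(np.indices(si.shape[:2])[1]<364)&(np.indices(si.shape[:2])[0]>144)&(np.indices(si.shape[:2])[0]<195)
P=s[ms]
for lo in range(95,240,15):
    q=P[(P[:,2]>=lo)&(P[:,2]<lo+15)]
    if len(q):print(lo,len(q),np.median(q,0))
ms=(np.indices(si.shape[:2])[1]>340)&(np.indices(si.shape[:2])[1]<366)&(np.indices(si.shape[:2])[0]>125)&(np.indices(si.shape[:2])[0]<150)&(s[...,2]>225)&(s[...,0]<560)
print(np.median(s[ms],0),s[ms].min(0),s[ms].max(0))
```

```text
bar [  0.25   0.97 574.33 176.1 ] 75.55401 258.0116415483345
hl [  0.96  -0.26 560.09 254.62] -15.330065 256.04626977015965
hr [  0.97  -0.25 522.82 109.72] -14.556162 256.21721088697217
yaw -0.25212997
hl junction [592.28 245.8 ] hang [532.24 261.26] tip exp [504.16 268.5 ]
hr junction [555.07 101.35] hang [495.03 116.82] tip exp [466.95 124.05]
tips px [504.26 269.63 266.  ] [467.03 122.72 266.  ]
95 1 [549.97 265.42 109.86]
110 59 [549.   254.27 117.68]
125 65 [544.37 249.35 130.98]
140 51 [543.76 255.11 147.23]
155 56 [544.89 255.88 162.45]
170 58 [544.3  256.02 178.01]
185 58 [544.07 255.58 192.05]
200 43 [545.16 256.82 205.62]
215 64 [536.53 258.51 227.61]
230 2 [535.36 253.42 231.34]
[534.28 258.79 250.97] [510.65 246.22 225.66] [557.76 273.26 266.5 ]
```

```bash
cat > plan.py <<'E'
from h import *
import json,sys
BY=0.325; ex=np.array([np.cos(BY),np.sin(BY),0]); ez=np.array([0,0,1.])
HG=np.array([579.3,-120.1,55])
def down(yaw,al=0): return Rt.from_euler('xyz',[np.pi,0,yaw])*Rt.from_rotvec([-al,0,0])
def cur():
    s=ctrl.read_state(); return np.array(s["eef_pos"]),Rt.from_euler('xyz',s["tool_rot"])
def load():
    d=json.load(open("cmd.json")); return np.array(d["p"]),Rt.from_quat(d["q"])
def store(p,R): json.dump({"p":list(p),"q":list(R.as_quat())},open("cmd.json","w"))
def chunk(tg,dec=1):
    """one call: tg=[(pos,R,open,nrows)], linear in between; prints rows, stores final pose"""
    p0,R0=load(); p,R=p0,R0; rows=[]
    for tp,tR,o,n in tg:
        rv=(R.inv()*tR).as_rotvec()
        for i in range(1,n+1):
            q=p+(np.array(tp)-p)*i/n; Q=R*Rt.from_rotvec(rv*i/n)
            rows.append(np.r_[np.round(R0.inv().apply(q-p0)/10,dec),np.round((R0.inv()*Q).as_rotvec(),2),o])
        p,R=np.array(tp),tR
    assert len(rows)<=10,len(rows)
    print(",\n".join(",".join("%g"%(x+0) for x in r) for r in rows),"\n---")
    r=rows[-1]; store(p0+R0.apply(r[:3]*10),R0*Rt.from_rotvec(r[3:6]))
def lidpose(th,al0,h=14.5,c=12,lead=0):
    al=max(0,min(al0,np.pi/2-th)); n=np.cos(al)*ex+np.sin(al)*ez; k=np.sin(al)*ex-np.cos(al)*ez
    E=HG+158*(-np.cos(th)*ex+np.sin(th)*ez)
    return E-(h-lead)*n+c*k, down(np.pi/2+BY,al)
E
python3 - <<'E'
from plan import *
store([247.581,601.017,231.313],down(2.7508))
Y=np.pi/2+BY
P1,R1=lidpose(0,.87)
print(P1)
chunk([([430,260,340],down(2.4),0,10)])
chunk([([440,-60,330],down(Y),0,7)])
chunk([(P1-75*ex+[0,0,110],R1,0,10)])
E
```

```text
[ 429.40246768 -170.60763716   36.17931185]
-3,-2.5,-1.1,0,0,0.04,0,
-6,-4.9,-2.2,0,0,0.07,0,
-9,-7.4,-3.3,0,0,0.11,0,
-11.9,-9.8,-4.3,0,0,0.14,0,
-14.9,-12.3,-5.4,0,0,0.18,0,
-17.9,-14.7,-6.5,0,0,0.21,0,
-20.9,-17.2,-7.6,0,0,0.25,0,
-23.9,-19.7,-8.7,0,0,0.28,0,
-26.9,-22.1,-9.8,0,0,0.32,0,
-29.9,-24.6,-10.9,0,0,0.35,0 
---
-3.2,-3.3,0.1,0,0,0.07,0,
-6.4,-6.6,0.3,0,0,0.14,0,
-9.6,-9.8,0.4,0,0,0.22,0,
-12.7,-13.1,0.6,0,0,0.29,0,
-15.9,-16.4,0.7,0,0,0.36,0,
-19.1,-19.7,0.9,0,0,0.43,0,
-22.3,-22.9,1,0,0,0.51,0 
---
-1,-1.2,1.8,-0.09,0,0,0,
-2,-2.4,3.7,-0.17,0,0,0,
-3.1,-3.6,5.5,-0.26,0,0,0,
-4.1,-4.8,7.4,-0.35,0,0,0,
-5.1,-6,9.2,-0.43,0,0,0,
-6.1,-7.2,11,-0.52,0,0,0,
-7.1,-8.4,12.9,-0.61,0,0,0,
-8.2,-9.6,14.7,-0.7,0,0,0,
-9.2,-10.8,16.6,-0.78,0,0,0,
-10.2,-12,18.4,-0.87,0,0,0 
---
```

step_arm(commands=[-3,-2.5,-1.1,0,0,0.04,0,-6,-4.9,-2.2,0,0,0.07,0,-9,-7.4,-3.3,0,0,0.11,0,-11.9,-9.8,-4.3,0,0,0.14,0,-14.9,-12.3,-5.4,0,0,0.18,0,-17.9,-14.7,-6.5,0,0,0.21,0,-20.9,-17.2,-7.6,0,0,0.25,0,-23.9,-19.7,-8.7,0,0,0.28,0,-26.9,-22.1,-9.8,0,0,0.32,0,-29.9,-24.6,-10.9,0,0,0.35,0])

```text
clock: 1.15
eef_pos: [430.7, 258.2, 340.7]
tool_rot: [-3.141, -0.0, 2.399]
force: [0.7, 0.0, 0.2]
width: -0.1
gripper_force: 0.0
```

step_arm(commands=[-3.2,-3.3,0.1,0,0,0.07,0,-6.4,-6.6,0.3,0,0,0.14,0,-9.6,-9.8,0.4,0,0,0.22,0,-12.7,-13.1,0.6,0,0,0.29,0,-15.9,-16.4,0.7,0,0,0.36,0,-19.1,-19.7,0.9,0,0,0.43,0,-22.3,-22.9,1,0,0,0.51,0])

```text
clock: 1.85
eef_pos: [439.8, -61.6, 330.3]
tool_rot: [3.141, -0.0, 1.888]
force: [1.3, 1.0, -0.5]
width: -0.0
gripper_force: 0.0
```

step_arm(commands=[-1,-1.2,1.8,-0.09,0,0,0,-2,-2.4,3.7,-0.17,0,0,0,-3.1,-3.6,5.5,-0.26,0,0,0,-4.1,-4.8,7.4,-0.35,0,0,0,-5.1,-6,9.2,-0.43,0,0,0,-6.1,-7.2,11,-0.52,0,0,0,-7.1,-8.4,12.9,-0.61,0,0,0,-8.2,-9.6,14.7,-0.7,0,0,0,-9.2,-10.8,16.6,-0.78,0,0,0,-10.2,-12,18.4,-0.87,0,0,0])

```text
clock: 2.85
eef_pos: [376.0, -150.8, 201.6]
tool_rot: [2.665, -0.053, 1.925]
force: [-0.2, -0.6, -1.6]
width: 0.2
gripper_force: 0.0
```

step_arm(commands=[0,0,0,0,0,0,0])

```text
clock: 2.95
eef_pos: [373.0, -155.3, 200.2]
tool_rot: [2.668, -0.056, 1.91]
force: [-1.2, -0.8, 0.3]
width: -0.2
gripper_force: 0.0
```

```bash
python3 -c "
from plan import *
s=ctrl.read_state();print(s['qpos'].round(2),s['qd'].round(2),s['eef_pos'],s['tool_rot'])"
```

```text
[ 1.07  0.35 -0.49  2.43 -1.01  0.3   1.9 ] [-0.19 -0.04  0.08 -0.03  0.02  0.05 -0.08] [ 372.97953966 -155.27183543  200.17006861] [ 2.6681032  -0.05632096  1.90993395]
```

```bash
cat >> plan.py <<'E'
ey=np.array([-np.sin(BY),np.cos(BY),0]); Y=np.pi/2+BY
def side(th,be=.8,c=15,R=145,off=0):
    k=np.sin(be)*ey-np.cos(be)*ez; n=np.cos(be)*ey+np.sin(be)*ez
    K=HG+R*(-np.cos(th)*ex+np.sin(th)*ez)-35*ey
    return K-14.5*ex-11*n+c*k+off*ey, Rt.from_euler('xyz',[np.pi,0,Y])*Rt.from_rotvec([0,be,0])
E
python3 - <<'E'
from plan import *
store(*cur())
P,R=side(0)
print(P, P-70*ey)
chunk([(P-70*ey+[0,0,130],R,0,10)])
E
```

```text
[ 438.33675541 -201.26306227   36.65848236] [ 460.68837042 -267.59861312   36.65848236]
-1.4,0.3,0.4,0.04,0.07,0.02,0,
-2.7,0.6,0.9,0.09,0.15,0.04,0,
-4.1,0.9,1.3,0.13,0.22,0.06,0,
-5.5,1.1,1.7,0.18,0.29,0.08,0,
-6.8,1.4,2.2,0.22,0.36,0.09,0,
-8.2,1.7,2.6,0.27,0.44,0.11,0,
-9.6,2,3.1,0.31,0.51,0.13,0,
-10.9,2.3,3.5,0.36,0.58,0.15,0,
-12.3,2.6,3.9,0.4,0.65,0.17,0,
-13.7,2.9,4.4,0.45,0.73,0.19,0 
---
```

step_arm(commands=[-1.4,0.3,0.4,0.04,0.07,0.02,0,-2.7,0.6,0.9,0.09,0.15,0.04,0,-4.1,0.9,1.3,0.13,0.22,0.06,0,-5.5,1.1,1.7,0.18,0.29,0.08,0,-6.8,1.4,2.2,0.22,0.36,0.09,0,-8.2,1.7,2.6,0.27,0.44,0.11,0,-9.6,2,3.1,0.31,0.51,0.13,0,-10.9,2.3,3.5,0.36,0.58,0.15,0,-12.3,2.6,3.9,0.4,0.65,0.17,0,-13.7,2.9,4.4,0.45,0.73,0.19,0])

```text
clock: 3.95
eef_pos: [466.9, -261.5, 168.9]
tool_rot: [-3.129, -0.801, 1.906]
force: [0.9, -1.3, 0.6]
width: 0.1
gripper_force: 0.0
```

```bash
python3 -c "
from plan import *
s=ctrl.read_state();print(s['qpos'].round(2),s['qd'].round(2),s['eef_pos'],s['tool_rot'])
p,R=load();print(p,R.as_euler('xyz'))"
```

```text
[ 0.71  0.95 -0.04  1.33 -0.35  1.58  1.15] [-0.07  0.84  0.04 -1.32  0.14  1.38 -0.39] [ 466.88040956 -261.47425331  168.91185871] [-3.12917395 -0.8005098   1.90607613]
[ 461.25832702 -267.62610482  166.56391068] [-3.13511534 -0.80376789  1.892967  ]
```

Run:
```python
from plan import *
P,R=side(0)
chunk([(P-70*ey,R,0,5),(P,R,0,5)])
```

```text
-1.9,0,1.8,0,0,0,0,
-3.7,0,3.6,0,0,0,0,
-5.6,0,5.4,0,0,0,0,
-7.5,0,7.2,0,0,0,0,
-9.3,0,9,0,0,0,0,
-8.4,0,10,0,0,0,0,
-7.4,0,11,0,0,0,0,
-6.4,0,12.1,0,0,0,0,
-5.5,0,13.1,0,0,0,0,
-4.5,0,14.1,0,0,0,0 
---
```

step_arm(commands=[-1.9,0,1.8,0,0,0,0,-3.7,0,3.6,0,0,0,0,-5.6,0,5.4,0,0,0,0,-7.5,0,7.2,0,0,0,0,-9.3,0,9,0,0,0,0,-8.4,0,10,0,0,0,0,-7.4,0,11,0,0,0,0,-6.4,0,12.1,0,0,0,0,-5.5,0,13.1,0,0,0,0,-4.5,0,14.1,0,0,0,0])

```text
clock: 4.95
eef_pos: [443.5, -197.4, 36.5]
tool_rot: [-3.133, -0.791, 1.908]
force: [7.7, -26.4, 0.2]
width: -0.1
gripper_force: 11.4
```

Run:
```python
from plan import *
a=ctrl.get_image("scene")["image"];b=ctrl.get_image("top")["image"]
save(np.hstack([cv2.resize(a[150:280,120:250],(390,390)),cv2.resize(b[150:280,290:420],(390,390))]),"c1.png")
def p(t):
    r=side(t);return (r[0],r[1],0,1)
chunk([p(t) for t in np.linspace(0,.7,11)[1:]])
```

```text
0.7,0,-0.7,0,0,0,0,
1.5,0.2,-1.4,0,0,0,0,
2.2,0.3,-2.1,0,0,0,0,
2.9,0.6,-2.8,0,0,0,0,
3.6,0.9,-3.5,0,0,0,0,
4.3,1.3,-4.1,0,0,0,0,
4.9,1.7,-4.8,0,0,0,0,
5.6,2.2,-5.4,0,0,0,0,
6.2,2.8,-6,0,0,0,0,
6.8,3.4,-6.5,0,0,0,0 
---
```

View pics/c1.png

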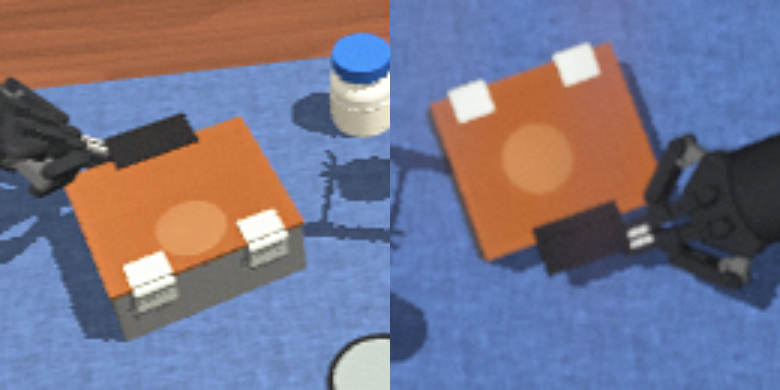

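The picture shows the finger tips against the -y side of the black tab, with part of the 26 N acting sideways. I'll back off a little and then lift.

step_arm(commands=[-0.6,-0.5,-0.6,0,0,0,0,-0.6,-0.5,-0.6,0,0,0,0,-0.6,-0.5,-0.6,0,0,0,0])

```text
clock: 5.35
eef_pos: [440.0, -205.5, 37.7]
tool_rot: [-3.134, -0.801, 1.907]
force: [-0.4, -0.1, 0.7]
width: 0.0
gripper_force: 0.0
```

Run:
```python
from plan import *
store(*cur()); p,R=load(); q,_=side(0); d=p-q
print(p,ctrl.read_state()["force"],"err ex,ey,z",d@ex,d@ey,d[2])
off=d@ey
def f(t):
    r=side(t,off=-2);return (r[0],r[1],0,1)
chunk([f(t) for t in np.linspace(0,.6,11)[1:]])
```

```text
[ 440.02759443 -205.48879139   37.73610195] [-0.38740074 -0.06241828  0.68561281] err ex,ey,z 0.25301238723469527 -4.544415025297704 1.0776195904579922
0.7,0,-0.3,-0.02,0,0.01,0,
1.3,0.1,-1,-0.02,0,0.01,0,
2,0.2,-1.6,-0.02,0,0.01,0,
2.6,0.4,-2.1,-0.02,0,0.01,0,
3.2,0.6,-2.7,-0.02,0,0.01,0,
3.8,0.9,-3.3,-0.02,0,0.01,0,
4.3,1.2,-3.9,-0.02,0,0.01,0,
4.9,1.6,-4.4,-0.02,0,0.01,0,
5.4,2,-5,-0.02,0,0.01,0,
6,2.5,-5.5,-0.02,0,0.01,0 
---
```

step_arm(commands=[0.7,0,-0.3,0,0,0,0,1.3,0.1,-1,0,0,0,0,2,0.2,-1.6,0,0,0,0,2.6,0.4,-2.1,0,0,0,0,3.2,0.6,-2.7,0,0,0,0,3.8,0.9,-3.3,0,0,0,0,4.3,1.2,-3.9,0,0,0,0,4.9,1.6,-4.4,0,0,0,0,5.4,2,-5,0,0,0,0,6,2.5,-5.5,0,0,0,0])

```text
clock: 6.35
eef_pos: [463.4, -195.2, 119.7]
tool_rot: [-3.136, -0.801, 1.907]
force: [-2.1, -4.7, -0.8]
width: -0.1
gripper_force: 2.0
```

```bash
cat >> plan.py <<'E'
def lidang(tag=None):
    d=ctrl.get_image("top"); W=cloud(d)-HG; im=d["image"]
    d2=ctrl.get_image("scene");W2=cloud(d2)-HG
    if tag: save(np.hstack([cv2.resize(d2["image"][100:280,110:290],(390,390)),cv2.resize(im[110:290,270:450],(390,390))]),tag)
    for w,i in((W,im),(W2,d2["image"])):
        h=cv2.cvtColor(i,cv2.COLOR_RGB2HSV)
        x=w@ex;y=w@ey;z=w[...,2]
        m=(h[...,0]<16)&(h[...,1]>110)&(abs(y)<76)&(np.hypot(x,z)>50)&(np.hypot(x,z)<135)&(z>-8)
        a=np.arctan2(z[m],-x[m]);print("lid",m.sum(),np.round(np.percentile(a,[10,50,90]),3))
E
python3 - <<'E'
from plan import *
lidang("c2.png"); print(cur()[0],load()[0])
E
```

```text
lid 1826 [0.568 0.592 0.627]
lid 2246 [0.608 0.632 0.673]
[ 464.75935116 -194.65567605  120.23688971] [ 463.22080545 -194.85267026  118.97001045]
```

View pics/c2.png

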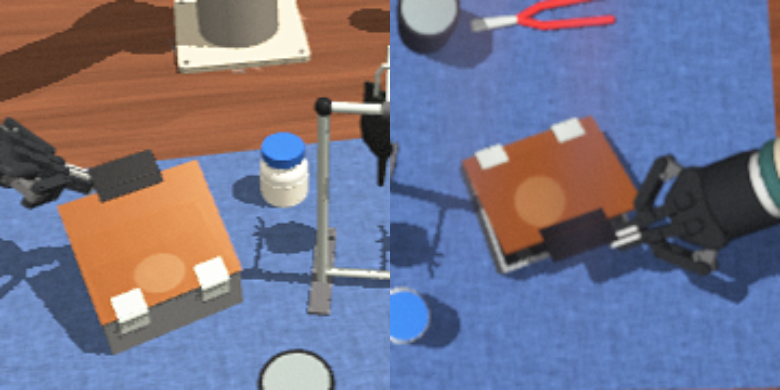

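The picture shows the lid riding on the finger tips at about 0.6 rad, with the lens visible through the amber. I'll continue along the arc.

Run:
```python
from plan import *
def f(t,be=.8,c=15,off=-2):
    r=side(t,be,c,off=off);return (r[0],r[1],0,1)
chunk([f(t,off=o) for t,o in zip(np.linspace(.6,1.15,11)[1:],np.linspace(-2,8,10))])
chunk([f(t,off=8) for t in np.linspace(1.15,1.6,10)])
```

```text
0.4,0.4,-0.4,0,0,0,0,
0.9,0.9,-0.8,0,0,0,0,
1.4,1.5,-1.1,0,0,0,0,
1.9,2,-1.4,0,0,0,0,
2.4,2.6,-1.7,0,0,0,0,
2.8,3.3,-2,0,0,0,0,
3.2,3.9,-2.2,0,0,0,0,
3.6,4.6,-2.4,0,0,0,0,
4,5.3,-2.6,0,0,0,0,
4.3,6,-2.7,0,0,0,0 
---
0,0,0,0,0,0,0,
0.2,0.7,-0.2,0,0,0,0,
0.4,1.4,-0.4,0,0,0,0,
0.5,2.1,-0.5,0,0,0,0,
0.7,2.8,-0.7,0,0,0,0,
0.8,3.5,-0.8,0,0,0,0,
0.8,4.2,-0.8,0,0,0,0,
0.9,4.9,-0.9,0,0,0,0,
0.9,5.6,-0.9,0,0,0,0,
0.9,6.4,-0.9,0,0,0,0 
---
```

step_arm(commands=[0.4,0.4,-0.4,0,0,0,0,0.9,0.9,-0.8,0,0,0,0,1.4,1.5,-1.1,0,0,0,0,1.9,2,-1.4,0,0,0,0,2.4,2.6,-1.7,0,0,0,0,2.8,3.3,-2,0,0,0,0,3.2,3.9,-2.2,0,0,0,0,3.6,4.6,-2.4,0,0,0,0,4,5.3,-2.6,0,0,0,0,4.3,6,-2.7,0,0,0,0])

```text
clock: 7.45
eef_pos: [517.0, -164.9, 169.1]
tool_rot: [-3.137, -0.801, 1.908]
force: [-1.4, -2.5, -0.0]
width: -0.1
gripper_force: 1.5
```

step_arm(commands=[0,0,0,0,0,0,0,0.2,0.7,-0.2,0,0,0,0,0.4,1.4,-0.4,0,0,0,0,0.5,2.1,-0.5,0,0,0,0,0.7,2.8,-0.7,0,0,0,0,0.8,3.5,-0.8,0,0,0,0,0.8,4.2,-0.8,0,0,0,0,0.9,4.9,-0.9,0,0,0,0,0.9,5.6,-0.9,0,0,0,0,0.9,6.4,-0.9,0,0,0,0])

```text
clock: 8.45
eef_pos: [577.4, -144.0, 181.1]
tool_rot: [-3.137, -0.801, 1.907]
force: [-1.9, -0.0, 0.0]
width: -0.1
gripper_force: 0.9
```

Run:
```python
from plan import *
lidang("c3.png"); print(cur()[0],load()[0],ctrl.read_state()["force"])
def f(t,be=.8,c=15,off=-2):
    r=side(t,be,c,off=off);return (r[0],r[1],0,1)
chunk([f(t,off=8) for t in np.linspace(1.6,1.8,7)[1:]])
```

```text
lid 122 [1.593 1.598 1.605]
lid 1863 [1.639 1.654 1.679]
[ 578.25573441 -143.1118035   180.93205661] [ 577.57531466 -146.05998266  181.56649485] [ 0.13170672  0.88229716 -0.42235076]
0,0.4,0,0,0,0,0,
0,0.9,0.1,0,0,0,0,
-0.1,1.4,0.1,0,0,0,0,
-0.1,1.9,0.1,0,0,0,0,
-0.2,2.4,0.2,0,0,0,0,
-0.2,2.8,0.3,0,0,0,0 
---
```

View pics/c3.png

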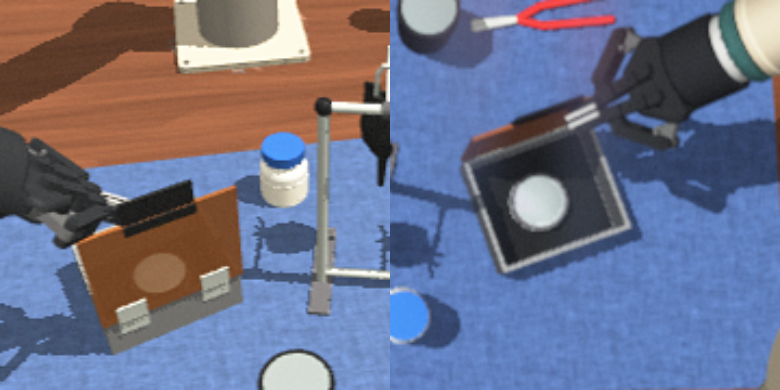

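The picture shows the lid just past upright and the lens visible on the box floor. I'll push on gently to the stop.

step_arm(commands=[0,0.4,0,0,0,0,0,0,0.9,0.1,0,0,0,0,-0.1,1.4,0.1,0,0,0,0,-0.1,1.9,0.1,0,0,0,0,-0.2,2.1,0.2,0,0,0,0])

```text
clock: 9.05
eef_pos: [597.3, -136.6, 178.1]
tool_rot: [-3.137, -0.801, 1.908]
force: [-1.4, -0.5, 1.0]
width: -0.4
gripper_force: 0.8
```

step_arm(commands=[0,0.3,0,0,0,0,0,0,0.6,0,0,0,0,0])

```text
clock: 9.25
eef_pos: [602.2, -135.1, 177.7]
tool_rot: [-3.135, -0.801, 1.907]
force: [-1.4, 0.5, -0.4]
width: 0.2
gripper_force: 0.7
```

Run:
```python
from plan import *
lidang(); print(cur()[0],ctrl.read_state()["force"])
```

```text
lid 360 [1.793 1.803 1.813]
lid 1350 [1.833 1.846 1.867]
[ 602.66655295 -134.83941506  177.78785889] [-1.0481295  -0.91891967 -0.53604627]
```

Almost there, so a few more mm until the force rises.

step_arm(commands=[0,0.3,0,0,0,0,0,0,0.3,0,0,0,0,0])

```text
clock: 9.55
eef_pos: [605.5, -134.0, 178.0]
tool_rot: [-3.137, -0.8, 1.908]
force: [-1.3, -0.8, -0.0]
width: -0.3
gripper_force: 0.4
```

step_arm(commands=[0,0.3,0,0,0,0,0,0,0.3,0,0,0,0,0])

```text
clock: 9.75
eef_pos: [608.3, -133.0, 178.0]
tool_rot: [-3.137, -0.8, 1.908]
force: [-1.7, -0.6, -0.5]
width: 0.0
gripper_force: 0.5
```

Run:
```python
from plan import *
lidang(); print(cur()[0],ctrl.read_state()["force"])
```

```text
lid 417 [1.838 1.85  1.863]
lid 1144 [1.875 1.887 1.909]
[ 608.26003843 -132.96885654  178.06982878] [-0.72101291 -0.80862054 -0.47870906]
```

step_arm(commands=[0,0.3,0,0,0,0,0,0,0.3,0,0,0,0,0])

```text
clock: 10.05
eef_pos: [608.8, -132.8, 178.0]
tool_rot: [-3.13, -0.802, 1.905]
force: [-6.5, -2.3, 1.5]
width: 0.1
gripper_force: 3.3
```

step_arm(commands=[0,0.2,0,0,0,0,0,0,0.2,0,0,0,0,0])

```text
clock: 10.25
eef_pos: [609.0, -132.7, 178.0]
tool_rot: [-3.125, -0.803, 1.902]
force: [-11.1, -3.0, 1.8]
width: -0.1
gripper_force: 5.4
```

Run:
```python
from plan import *
lidang(); print(cur()[0],ctrl.read_state()["force"])
d=ctrl.get_image("top");W=cloud(d);im=d["image"];g=im.astype(int)
p=W-np.array([517,-141,0]);m=(abs(p@ex)<58)&(abs(p@ey)<68)&(W[...,2]>15)&(W[...,2]<45)
print(m.sum());Q=W[m];print(np.median(Q,0),cv2.minEnclosingCircle(Q[:,:2].astype(np.float32)))
m2=m&(g.min(-1)>120);Q=W[m2];print(m2.sum(),np.median(Q,0),cv2.minEnclosingCircle(Q[:,:2].astype(np.float32)))
# box rim
m=(W[...,2]>48)&(W[...,2]<60)&(abs(p@ex)<90)&(abs(p@ey)<90);print("rim",m.sum(),cv2.minAreaRect(W[m][:,:2].astype(np.float32)))
```

```text
lid 417 [1.838 1.851 1.864]
lid 1126 [1.876 1.887 1.908]
[ 609.00065609 -132.71134649  178.00138367] [-10.19408225  -3.82469633   2.08618062]
553
[ 513.02040512 -137.03203722   23.10917636] ((514.040283203125, -138.2172393798828), 33.24225616455078)
507 [ 513.4683661  -138.08024519   23.40968636] ((513.9286499023438, -137.9383087158203), 32.555076599121094)
rim 588 ((518.5722045898438, -139.64732360839844), (134.1697540283203, 154.05599975585938), 17.775602340698242)
```

The lid is hard on its stop: the force rises and the position holds. The lens is at (514,-138). I'll retreat and go to the torch.

Run:
```python
from plan import *
store(*cur()); p,R=load()
chunk([(p-40*ex+[0,0,15],R,0.6,2),([500,-60,340],down(2.3),1,8)])
chunk([([532.2,261,335],down(2.889),1,9)])
```

```text
0.5,-2,-0.5,0,0,0,0.6,
1.1,-4,-1,0,0,0,0.6,
3.3,-4.5,-1.3,0.02,-0.1,-0.05,1,
5.5,-5,-1.6,0.04,-0.2,-0.09,1,
7.8,-5.5,-2,0.05,-0.3,-0.14,1,
10,-6,-2.3,0.07,-0.4,-0.18,1,
12.2,-6.5,-2.6,0.09,-0.5,-0.23,1,
14.4,-7,-3,0.11,-0.6,-0.28,1,
16.7,-7.5,-3.3,0.13,-0.7,-0.32,1,
18.9,-8,-3.6,0.14,-0.8,-0.37,1 
---
2.4,2.6,0,0,0,-0.07,1,
4.8,5.3,0.1,0,0,-0.13,1,
7.3,7.9,0.1,0,0,-0.2,1,
9.7,10.6,0.2,0,0,-0.26,1,
12.1,13.2,0.2,0,0,-0.33,1,
14.5,15.8,0.3,0,0,-0.39,1,
17,18.5,0.3,0,0.01,-0.46,1,
19.4,21.1,0.4,0,0.01,-0.53,1,
21.8,23.7,0.4,0,0.01,-0.59,1 
---
```

step_arm(commands=[0.5,-2,-0.5,0,0,0,0,1.1,-4,-1,0,0,0,0,3.3,-4.5,-1.3,0.02,-0.1,-0.05,0,5.5,-5,-1.6,0.04,-0.2,-0.09,0,7.8,-5.5,-2,0.05,-0.3,-0.14,0,10,-6,-2.3,0.07,-0.4,-0.18,0,12.2,-6.5,-2.6,0.09,-0.5,-0.23,1,14.4,-7,-3,0.11,-0.6,-0.28,1,16.7,-7.5,-3.3,0.13,-0.7,-0.32,1,18.9,-8,-3.6,0.14,-0.8,-0.37,1])

```text
clock: 11.4
eef_pos: [503.1, -56.4, 340.8]
tool_rot: [3.129, 0.015, 2.298]
force: [0.1, 0.4, 0.5]
width: 58.0
gripper_force: 0.0
```

step_arm(commands=[2.4,2.6,0,0,0,-0.07,1,4.8,5.3,0.1,0,0,-0.13,1,7.3,7.9,0.1,0,0,-0.2,1,9.7,10.6,0.2,0,0,-0.26,1,12.1,13.2,0.2,0,0,-0.33,1,14.5,15.8,0.3,0,0,-0.39,1,17,18.5,0.3,0,0.01,-0.46,1,19.4,21.1,0.4,0,0.01,-0.53,1,21.8,23.7,0.4,0,0.01,-0.59,1,21.8,23.7,0.4,0,0.01,-0.59,1])

```text
clock: 12.4
eef_pos: [533.9, 269.6, 335.0]
tool_rot: [3.131, 0.002, 2.895]
force: [-0.5, 0.0, 0.3]
width: 85.3
gripper_force: 0.0
```

Run:
```python
from plan import *
lidang(); s=ctrl.read_state();print(s["eef_pos"],s["tool_rot"],s["qd"].round(2),s["qpos"].round(2),load()[0])
d=ctrl.get_image("wrist");save(d["image"],"w1.png");W=cloud(d)
m=(W[...,2]>245)&(W[...,2]<275)&(np.hypot(W[...,0]-532,W[...,1]-261)<70);print(m.sum())
np.savez("w1.npz",W=W,i=d["image"])
# loop wire / hook in rack frame
a=-.252;e=np.array([np.cos(a),np.sin(a)]);f=np.array([-e[1],e[0]])
q=W[m];r=q[:,:2]-[532.2,261];X=r@e;Yv=r@f
for x in range(-35,50,5):
    k=(X>=x)&(X<x+5)
    if k.sum():print(x,k.sum(),np.round([Yv[k].min(),np.median(Yv[k]),Yv[k].max(),np.median(q[k,2]),q[k,2].max()],1))
```

```text
lid 465 [1.838 1.852 1.865]
lid 1165 [1.875 1.887 1.909]
[534.92040691 263.45626916 334.91554433] [3.13614477 0.00389289 2.88742964] [ 0.03 -0.02  0.03  0.02  0.01  0.   -0.  ] [-0.35  0.46 -0.24  1.53  0.11  1.16  0.71] [531.97566921 260.58523721 335.40395526]
2567
-30 51 [ -1.9   0.7   3.3 266.  267.9]
-25 55 [ -2.    0.7   3.3 264.4 267.2]
-20 53 [ -2.1   0.6   3.3 258.9 262.4]
-15 63 [ -2.2   0.6   3.3 257.3 259.7]
-10 64 [ -2.2   0.6   3.3 257.4 259.4]
-5 253 [-13.1   0.5  14.  258.2 264.2]
0 112 [-13.    0.9  13.9 261.6 263.6]
5 54 [ -2.4   0.5   3.3 257.4 259.3]
10 59 [ -1.7   1.1   3.3 257.5 259.2]
15 51 [ -1.7   1.1   3.3 257.5 259.1]
20 52 [ -1.8   0.4   3.2 257.4 259.2]
25 53 [ -1.8   1.1   3.2 257.1 259.2]
30 52 [ -1.8   0.7   3.2 257.5 258.8]
35 49 [ -1.9   0.3   3.2 257.4 259. ]
40 51 [ -1.9   1.    3.2 257.4 259.1]
45 46 [ -2.    0.3   3.2 257.4 259.1]
```

View pics/w1.png

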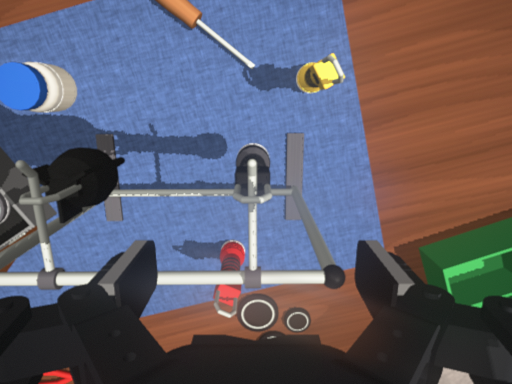

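The wrist view shows the torch loop at (255,197) on the hook, within 1–2 mm of the computed spot, with the fingers on both sides. I'll descend and grip.

Run:
```python
from plan import *
store(*cur())
D=down(2.889)
chunk([([531.6,261.6,300],D,1,2),([531.6,261.6,200],D,1,6),([531.6,261.6,200],D,1,2)],2)
```

```text
0.18,-0.07,1.75,0,0,0,1,
0.37,-0.14,3.49,0,0,0,1,
0.37,-0.15,5.16,0,0,0,1,
0.38,-0.16,6.83,0,0,0,1,
0.39,-0.16,8.49,0,0,0,1,
0.4,-0.17,10.16,0,0,0,1,
0.4,-0.18,11.83,0,0,0,1,
0.41,-0.19,13.49,0,0,0,1,
0.41,-0.19,13.49,0,0,0,1,
0.41,-0.19,13.49,0,0,0,1 
---
```

step_arm(commands=[0.2,-0.1,1.8,0,0,0,1,0.4,-0.15,3.5,0,0,0,1,0.4,-0.15,5.2,0,0,0,1,0.4,-0.15,6.8,0,0,0,1,0.4,-0.15,8.5,0,0,0,1,0.4,-0.2,10.2,0,0,0,1,0.4,-0.2,11.8,0,0,0,1,0.4,-0.2,13.5,0,0,0,1,0.4,-0.2,13.5,0,0,0,1])

```text
clock: 13.45
eef_pos: [530.8, 259.2, 198.2]
tool_rot: [3.14, 0.002, 2.883]
force: [-0.3, 0.0, 0.3]
width: 85.4
gripper_force: 0.0
```

step_arm(commands=[0,0,0,0,0,0,0.3,0,0,0,0,0,0,0.2,0,0,0,0,0,0,0.2,0,0,0,0,0,0,0,0,0,0,0,0,0,0,0,0,0,0,0,0,0,0,0,0,0,0,0,0])

```text
clock: 14.15
eef_pos: [532.5, 262.1, 200.7]
tool_rot: [3.135, 0.006, 2.886]
force: [1.8, 0.3, 5.1]
width: 26.9
gripper_force: 60.7
```

Run:
```python
from plan import *
s=ctrl.read_state();print(s)
d=ctrl.get_image("wrist");e=ctrl.get_image("scene")
save(np.hstack([cv2.resize(d["image"],(400,300)),cv2.resize(e["image"][110:215,300:440],(400,300))]),"w2.png")
```

```text
{'clock': 14.15, 'qpos': array([-0.36588017,  0.5834572 , -0.21708814,  1.71867196,  0.15894708,
        0.84793461,  0.66250122]), 'qd': array([ 2.37623525e-04,  1.72645199e-05, -8.11663115e-04, -1.05040717e-03,
        4.52422676e-04,  5.65876868e-04, -4.94095154e-04]), 'tau': array([-5.03281946e-02, -4.86064231e+01, -1.94189563e+00, -1.54420459e+01,
       -4.41668043e-02,  1.63019900e-01, -3.39605440e-04]), 'eef_pos': array([532.47308992, 262.14170121, 200.67404455]), 'tool_rot': array([3.13540534, 0.00602191, 2.8858124 ]), 'force': array([1.79104698, 0.2721254 , 5.14252453]), 'torque': array([ 0.01322468, -0.11209593,  0.00717928]), 'gripper_force': 60.72110518813133, 'width': 26.94560153996277}
```

View pics/w2.png

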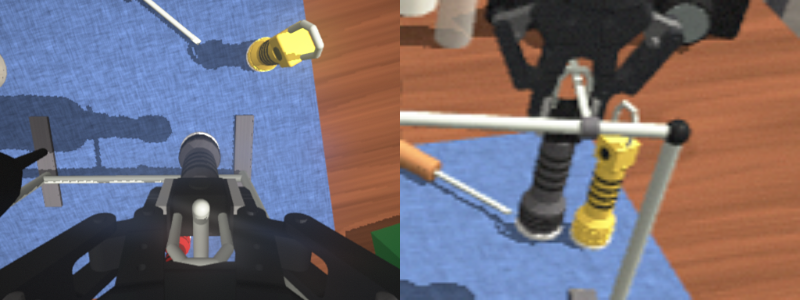

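The picture shows the pads on the tail block and loop foot, one on each side of the hook (width 27, 60 N). I'll lift 15 mm, draw off and carry.

Run:
```python
from plan import *
store(*cur()); p,R=load(); json.dump(list(p),open("grip.json","w"))
chunk([(p+[0,0,16],R,0,3),(p+[0,0,16]+R.apply([48,0,0]),R,0,5)])
p=p+[0,0,16]+R.apply([48,0,0])
chunk([([470,260,330],R,0,4),([440,120,390],down(2.6),0,5)])
chunk([([490,-110,340],down(2.2),0,7)])
```

```text
0,0,-0.5,0,0,0,0,
0,0,-1.1,0,0,0,0,
0,0,-1.6,0,0,0,0,
1,0,-1.6,0,0,0,0,
1.9,0,-1.6,0,0,0,0,
2.9,0,-1.6,0,0,0,0,
3.8,0,-1.6,0,0,0,0,
4.8,0,-1.6,0,0,0,0 
---
0.3,-0.4,-2.8,0,0,0,0,
0.6,-0.9,-5.7,0,0,0,0,
0.8,-1.3,-8.5,0,0,0,0,
1.1,-1.7,-11.4,0,0,0,0,
1,-4.6,-12.6,0,0,0.06,0,
0.8,-7.4,-13.8,0,0,0.11,0,
0.7,-10.3,-15,0,0,0.17,0,
0.6,-13.1,-16.3,0.01,0,0.23,0,
0.4,-16,-17.5,0.01,0.01,0.29,0 
---
-2.3,-2.4,0.7,0,0,0.06,0,
-4.6,-4.9,1.4,0,0,0.11,0,
-6.9,-7.3,2.2,0,0,0.17,0,
-9.3,-9.7,2.9,0,0,0.23,0,
-11.6,-12.2,3.6,0,0,0.28,0,
-13.9,-14.6,4.3,0,0,0.34,0,
-16.2,-17,5,0,0,0.4,0 
---
```

step_arm(commands=[0,0,-0.5,0,0,0,0,0,0,-1.1,0,0,0,0,0,0,-1.6,0,0,0,0,0,0,-1.6,0,0,0,0,1,0,-1.6,0,0,0,0,1.9,0,-1.6,0,0,0,0,2.9,0,-1.6,0,0,0,0,3.8,0,-1.6,0,0,0,0,4.8,0,-1.6,0,0,0,0,4.8,0,-1.6,0,0,0,0])

```text
clock: 15.25
eef_pos: [483.3, 274.6, 215.8]
tool_rot: [3.137, 0.003, 2.888]
force: [0.4, -0.5, -1.9]
width: 27.0
gripper_force: 60.0
```

Run:
```python
from plan import *
s=ctrl.read_state();print(s["eef_pos"],load()[0],s["force"],s["torque"],s["width"],s["gripper_force"])
```

```text
[483.29407454 274.6279807  215.75015827] [ 490.24652873 -109.79588198  340.22179072] [ 0.44487661 -0.52624138 -1.91094482] [-0.04579363 -0.01966691 -0.04051312] 26.98543444228068 60.003525763750076
```

step_arm(commands=[0.3,-0.4,-2.8,0,0,0,0,0.6,-0.9,-5.7,0,0,0,0,0.8,-1.3,-8.5,0,0,0,0,1.1,-1.7,-11.4,0,0,0,0,1,-4.6,-12.6,0,0,0.06,0,0.8,-7.4,-13.8,0,0,0.11,0,0.7,-10.3,-15,0,0,0.17,0,0.6,-13.1,-16.3,0.01,0,0.23,0,0.4,-16,-17.5,0.01,0.01,0.29,0])

```text
clock: 16.15
eef_pos: [439.5, 118.6, 390.7]
tool_rot: [-3.137, -0.005, 2.594]
force: [0.7, -0.8, -1.4]
width: 26.9
gripper_force: 60.0
```

step_arm(commands=[-2.3,-2.4,0.7,0,0,0.06,0,-4.6,-4.9,1.4,0,0,0.11,0,-6.9,-7.3,2.2,0,0,0.17,0,-9.3,-9.7,2.9,0,0,0.23,0,-11.6,-12.2,3.6,0,0,0.28,0,-13.9,-14.6,4.3,0,0,0.34,0,-16.2,-17,5,0,0,0.4,0,-16.2,-17,5,0,0,0.4,0])

```text
clock: 16.95
eef_pos: [489.5, -115.9, 339.1]
tool_rot: [-3.132, -0.0, 2.187]
force: [-0.2, 0.3, -2.0]
width: 27.2
gripper_force: 60.0
```

Run:
```python
from plan import *
s=ctrl.read_state();print(s["eef_pos"],s["tool_rot"],load()[0],s["width"])
store(*cur())
D=down(2.2)
chunk([([514,-138,260],D,0,4),([514,-138,175.7],D,0,5)],2)
```

```text
[ 489.52400238 -115.94502989  339.06539831] [-3.13152848e+00 -4.50385593e-04  2.18679241e+00] [ 490.24652873 -109.79588198  340.22179072] 27.163911252818554
-0.8,0.2,1.97,0,0,0,0,
-1.61,0.4,3.95,-0.01,0,-0.01,0,
-2.41,0.6,5.92,-0.01,0,-0.01,0,
-3.22,0.8,7.9,-0.01,0,-0.01,0,
-3.22,0.82,9.58,-0.01,0,-0.01,0,
-3.22,0.84,11.27,-0.01,0,-0.01,0,
-3.22,0.85,12.96,-0.01,0,-0.01,0,
-3.22,0.87,14.64,-0.01,0,-0.01,0,
-3.22,0.89,16.33,-0.01,0,-0.01,0 
---
```

step_arm(commands=[-0.8,0.2,2,0,0,0,0,-1.6,0.4,4,-0.01,0,-0.01,0,-2.4,0.6,6,-0.01,0,-0.01,0,-3.2,0.8,8,-0.01,0,-0.01,0,-3.2,0.8,9.5,-0.01,0,-0.01,0,-3.2,0.8,11,-0.01,0,-0.01,0,-3.2,0.8,13,-0.01,0,-0.01,0,-3.2,0.9,14.5,-0.01,0,-0.01,0,-3.2,0.9,15.5,-0.01,0,-0.01,0,-3.2,0.9,15.5,-0.01,0,-0.01,0])

```text
clock: 17.95
eef_pos: [513.9, -130.6, 183.7]
tool_rot: [3.14, -0.005, 2.206]
force: [-1.0, 0.1, -1.8]
width: 26.8
gripper_force: 60.0
```

step_arm(commands=[0,0,0,0,0,0,0])

```text
clock: 18.05
eef_pos: [515.0, -131.1, 185.2]
tool_rot: [3.138, -0.002, 2.206]
force: [-0.5, 0.0, -1.3]
width: 27.1
gripper_force: 60.0
```

Run:
```python
from plan import *
s=ctrl.read_state();print(s["eef_pos"],s["tool_rot"],s["qd"].round(3))
d=ctrl.get_image("scene");W=cloud(d);t=ctrl.get_image("top");Wt=cloud(t);w=ctrl.get_image("wrist")
save(np.hstack([cv2.resize(d["image"][120:280,110:270],(390,390)),cv2.resize(w["image"],(400,390))]),"u1.png")
store(*cur());D=down(2.2)
chunk([([514,-138,175.7],D,0,2)],2)
p=W-[514,-138,0]
m=(np.hypot(p[...,0],p[...,1])<30)&(W[...,2]>60)&(W[...,2]<170)
Q=W[m]
for z in range(70,170,10):
    q=Q[(Q[:,2]>=z)&(Q[:,2]<z+10)]
    if len(q):print(z,len(q),np.median(q,0).round(1))
print("min z",np.sort(Q[:,2])[:8].round(1))
c=np.array(d["world_to_cam"]);print(-c[:3,:3].T@c[:3,3])
```

```text
[ 515.02549789 -131.05736486  185.18110803] [ 3.13821633e+00 -2.43995555e-03  2.20596965e+00] [ 0.002 -0.011  0.001 -0.007  0.    -0.001  0.002]
-0.24,-0.26,0.5,0,0,0,0,
-0.47,-0.51,0.99,0,0,0.01,0 
---
100 9 [ 524.3 -145.3  106. ]
110 61 [ 527.3 -130.1  116.8]
120 54 [ 525.9 -131.6  123.4]
130 35 [ 527.2 -131.6  134.6]
140 41 [ 526.4 -130.2  144.8]
150 42 [ 526.6 -130.2  154.5]
160 44 [ 526.5 -131.8  164.5]
min z [100.8 101.5 105.2 105.2 106.  106.7 108.1 109.1]
[1093.61944454  -58.39934566  691.62658865]
```

View pics/u1.png

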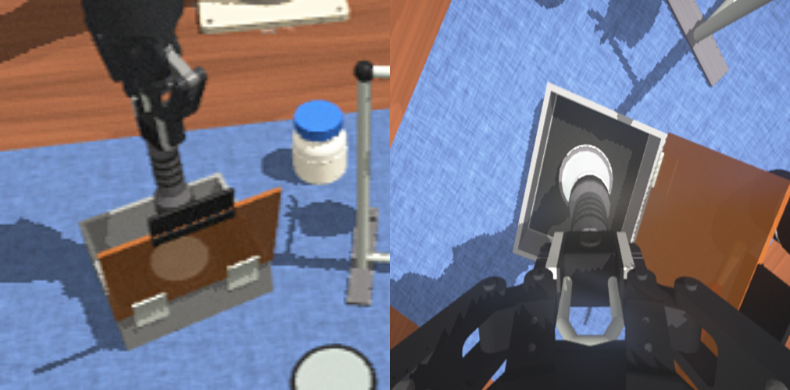

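The picture shows the torch held vertical over the lens, 7 mm off in y and about 10 mm too high. I'll correct this and then hold.

step_arm(commands=[-0.2,-0.2,0.5,0,0,0,0,-0.5,-0.5,0.95,0,0,0,0,-0.5,-0.5,0.95,0,0,0,0,-0.5,-0.5,0.95,0,0,0,0,-0.5,-0.5,0.95,0,0,0,0])

```text
clock: 18.7
eef_pos: [513.6, -138.0, 175.2]
tool_rot: [3.139, -0.003, 2.206]
force: [-0.8, -0.1, -2.9]
width: 26.8
gripper_force: 60.0
```

Run:
```python
from plan import *
s=ctrl.read_state();print(s["eef_pos"],s["tool_rot"],s["qd"].round(3))
d=ctrl.get_image("wrist");W=cloud(d);im=d["image"]
p=W-np.array([514,-138,0]);m=(np.hypot(p[...,0],p[...,1])<45)&(W[...,2]>14)&(W[...,2]<45)&(im.min(-1)>100)
print(m.sum(),cv2.minEnclosingCircle(W[m][:,:2].astype(np.float32)),np.median(W[m],0))
# torch head/rim in wrist cloud
m=(np.hypot(p[...,0],p[...,1])<30)&(W[...,2]>60)&(W[...,2]<165)
Q=W[m]
for z in range(70,165,10):
    q=Q[(Q[:,2]>=z)&(Q[:,2]<z+10)]
    if len(q):print(z,len(q),q.min(0).round(1),q.max(0).round(1),np.median(q,0).round(1))
```

```text
[ 513.6313832 -137.9983426  175.2382052] [ 3.13857843e+00 -2.99948236e-03  2.20571147e+00] [-0.003 -0.001  0.001 -0.     0.001  0.002  0.   ]
2200 ((512.8426513671875, -138.3697509765625), 33.000999450683594) [ 501.72361462 -125.61048696   22.92577176]
70 42 [ 493.7 -141.3   75.5] [ 521.8 -120.    80. ] [ 502.3 -123.1   78.3]
80 157 [ 493.8 -147.6   80. ] [ 523.7 -120.1   90. ] [ 501.5 -124.5   82. ]
90 180 [ 494.  -152.9   90. ] [ 529.5 -120.3  100. ] [ 502.  -124.8   95.6]
100 664 [ 494.1 -154.8  100. ] [ 530.9 -120.5  110. ] [ 503.1 -128.3  106.2]
110 279 [ 498.3 -147.4  110. ] [ 523.8 -124.5  120. ] [ 504.8 -129.   112.2]
120 144 [ 499.6 -143.9  120. ] [ 520.9 -125.7  130. ] [ 505.4 -128.7  127.2]
130 215 [ 499.5 -145.5  130. ] [ 522.2 -125.8  140. ] [ 505.  -129.   134.4]
140 235 [ 499.6 -145.2  140. ] [ 521.4 -125.7  150. ] [ 505.1 -129.   146.2]
150 277 [ 499.7 -143.3  150. ] [ 521.6 -125.8  160. ] [ 505.5 -129.   154.3]
160 180 [ 499.7 -141.6  160. ] [ 519.4 -125.9  165. ] [ 505.7 -129.2  161.7]
```

Head centre is (512.5,-137.7), lens centre is (512.8,-138.4), and the window is at about 76. I'll hold for over 3 s.

step_arm(commands=[0,0,0,0,0,0,0,0,0,0,0,0,0,0,0,0,0,0,0,0,0,0,0,0,0,0,0,0,0,0,0,0,0,0,0,0,0,0,0,0,0,0,0,0,0,0,0,0,0,0,0,0,0,0,0,0,0,0,0,0,0,0,0,0,0,0,0,0,0,0])

```text
clock: 19.75
eef_pos: [513.6, -138.0, 175.3]
tool_rot: [3.139, -0.003, 2.206]
force: [0.7, 0.2, -1.4]
width: 27.0
gripper_force: 60.0
```

step_arm(commands=[0,0,0,0,0,0,0,0,0,0,0,0,0,0,0,0,0,0,0,0,0,0,0,0,0,0,0,0,0,0,0,0,0,0,0,0,0,0,0,0,0,0,0,0,0,0,0,0,0,0,0,0,0,0,0,0,0,0,0,0,0,0,0,0,0,0,0,0,0,0])

```text
clock: 20.75
eef_pos: [513.6, -138.0, 175.2]
tool_rot: [3.139, -0.003, 2.206]
force: [0.2, -0.4, -2.5]
width: 27.1
gripper_force: 60.0
```

step_arm(commands=[0,0,0,0,0,0,0,0,0,0,0,0,0,0,0,0,0,0,0,0,0,0,0,0,0,0,0,0,0,0,0,0,0,0,0,0,0,0,0,0,0,0,0,0,0,0,0,0,0,0,0,0,0,0,0,0,0,0,0,0,0,0,0,0,0,0,0,0,0,0])

```text
clock: 21.75
eef_pos: [513.6, -138.0, 175.3]
tool_rot: [3.139, -0.003, 2.206]
force: [-0.6, 0.2, -2.4]
width: 27.2
gripper_force: 60.0
```

step_arm(commands=[0,0,0,0,0,0,0,0,0,0,0,0,0,0,0,0,0,0,0,0,0,0,0,0,0,0,0,0,0,0,0,0,0,0,0,0,0,0,0,0,0,0,0,0,0,0,0,0,0])

```text
clock: 22.45
eef_pos: [513.6, -138.0, 175.2]
tool_rot: [3.139, -0.003, 2.206]
force: [0.3, 0.1, -2.5]
width: 26.9
gripper_force: 60.0
```

Run:
```python
from plan import *
store(*cur());print(cur()[0])
chunk([([490,-110,340],down(2.2),0,5),([440,120,390],down(2.6),0,5)])
g=json.load(open("grip.json"));print(g)
r=np.array([-.968,.249,0])
chunk([(np.array(g)+55*r+[0,0,60],down(2.887),0,8)])
```

```text
[ 513.62648166 -138.01686973  175.24059091]
0.7,0,-3.3,0,0,0,0,
1.5,-0.1,-6.6,0,0,0,0,
2.2,-0.1,-9.9,0,0,0,0,
3,-0.2,-13.2,0,0,0,0,
3.7,-0.2,-16.5,0,0,0.01,0,
8,1.7,-17.4,0,0,-0.07,0,
12.3,3.7,-18.4,0,0,-0.15,0,
16.6,5.6,-19.4,0,0,-0.23,0,
20.9,7.5,-20.4,0,0,-0.31,0,
25.2,9.4,-21.4,0,0,-0.39,0 
---
[532.4817057109465, 262.1224835076344, 200.60587985610212]
0.6,1.9,1.6,0,0,-0.04,0,
1.2,3.8,3.3,0,0,-0.07,0,
1.8,5.8,4.9,0,0,-0.11,0,
2.3,7.7,6.5,0,0,-0.15,0,
2.9,9.6,8.1,0,0,-0.18,0,
3.5,11.5,9.8,0,0,-0.22,0,
4.1,13.4,11.4,0,0,-0.25,0,
4.7,15.3,13,0,0,-0.29,0 
---
```

step_arm(commands=[0.7,0,-3.3,0,0,0,0,1.5,-0.1,-6.6,0,0,0,0,2.2,-0.1,-9.9,0,0,0,0,3,-0.2,-13.2,0,0,0,0,3.7,-0.2,-16.5,0,0,0.01,0,8,1.7,-17.4,0,0,-0.07,0,12.3,3.7,-18.4,0,0,-0.15,0,16.6,5.6,-19.4,0,0,-0.23,0,20.9,7.5,-20.4,0,0,-0.31,0,25.2,9.4,-21.4,0,0,-0.39,0])

```text
clock: 23.45
eef_pos: [438.7, 121.3, 390.9]
tool_rot: [3.137, -0.001, 2.599]
force: [1.4, -0.3, -1.7]
width: 27.2
gripper_force: 60.0
```

step_arm(commands=[0.6,1.9,1.6,0,0,-0.04,0,1.2,3.8,3.3,0,0,-0.07,0,1.8,5.8,4.9,0,0,-0.11,0,2.3,7.7,6.5,0,0,-0.15,0,2.9,9.6,8.1,0,0,-0.18,0,3.5,11.5,9,0,0,-0.22,0,4.1,13.4,10,0,0,-0.25,0,4.7,15.3,11,0,0,-0.29,0,4.7,15.3,11,0,0,-0.29,0,4.7,15.3,11,0,0,-0.29,0])

```text
clock: 24.45
eef_pos: [478.9, 275.4, 280.8]
tool_rot: [3.138, -0.001, 2.886]
force: [-0.2, 0.3, -2.2]
width: 26.7
gripper_force: 60.0
```

step_arm(commands=[0,0,0,0,0,0,0])

```text
clock: 24.55
eef_pos: [479.2, 274.5, 281.3]
tool_rot: [3.138, 0.0, 2.885]
force: [0.9, 0.2, -1.1]
width: 27.0
gripper_force: 60.0
```

Run:
```python
from plan import *
store(*cur());print(cur()[0],cur()[1].as_euler('xyz'))
g=np.array(json.load(open("grip.json"))); r=np.array([-.968,.249,0])
chunk([(g+55*r+[0,0,16],Rt.from_euler('xyz',[3.1354,.006,2.886]),0,4),(g+55*r+[0,0,16],Rt.from_euler('xyz',[3.1354,.006,2.886]),0,2)],2)
```

```text
[479.22143144 274.48043013 281.31029003] [3.13798583e+00 2.04392105e-04 2.88466441e+00]
0.01,0.03,1.62,0,0,0,0,
0.02,0.05,3.24,0,0,0,0,
0.03,0.08,4.85,0,0,0,0,
0.03,0.11,6.47,0,-0.01,0,0,
0.03,0.11,6.47,0,-0.01,0,0,
0.03,0.11,6.47,0,-0.01,0,0 
---
```

step_arm(commands=[0,0,1.6,0,0,0,0,0,0.1,3.2,0,0,0,0,0,0.1,4.8,0,0,0,0,0,0.1,6.5,0,-0.01,0,0,0,0.1,6.5,0,-0.01,0,0,0,0.1,6.5,0,-0.01,0,0])

```text
clock: 25.15
eef_pos: [479.6, 276.1, 216.7]
tool_rot: [3.137, 0.01, 2.885]
force: [0.0, -0.3, -0.7]
width: 27.1
gripper_force: 59.9
```

step_arm(commands=[0,0,0,0,0,0,0])

```text
clock: 25.25
eef_pos: [480.1, 276.7, 217.2]
tool_rot: [3.136, 0.011, 2.885]
force: [0.4, 0.3, -1.5]
width: 27.4
gripper_force: 59.9
```

Run:
```python
from plan import *
store(*cur());p,R=load();print(p,R.as_euler('xyz'))
g=np.array(json.load(open("grip.json"))); r=np.array([-.968,.249,0]);f=np.array([.249,.968,0])
print("rack-frame err x,y,z",(p-g)@-r,(p-g)@f,(p-g)[2], R.inv().apply(g+[0,0,16]-p))
d=ctrl.get_image("wrist");W=cloud(d);q=W-np.array([532.2,261,0])
X=q@-r;Yv=q@f
for lo,hi in((-29,-10),(-10,20),(-75,-62),(-62,-45)):
    m=(X>lo)&(X<hi)&(abs(Yv)<17)&(W[...,2]>248)&(W[...,2]<300)
    if m.sum():print(lo,m.sum(),np.percentile(Yv[m],[1,50,99]).round(1),np.median(W[m][:,2]).round(1),W[m][:,2].max().round(1))
chunk([(g+[0,0,16],Rt.from_euler('xyz',[3.1354,.006,2.886]),0,7)],2)
```

```text
[480.14441142 276.67904364 217.21988211] [3.13597082 0.01122075 2.88505867]
rack-frame err x,y,z -54.28708434608065 1.0587639256478132 16.61400225354555 [-54.30768744  -0.80754986   1.21891888]
-75 5738 [-16.8  -3.7  16.8] 293.6 300.0
-62 2631 [-13.6   1.4  16.8] 264.8 283.8
-0.78,-0.01,0.02,0,0,0,0,
-1.55,-0.02,0.03,0,0,0,0,
-2.33,-0.03,0.05,0,0,0,0,
-3.1,-0.05,0.07,0,0,0,0,
-3.88,-0.06,0.09,0,0,0,0,
-4.65,-0.07,0.1,0,0,0,0,
-5.43,-0.08,0.12,0,0.01,0,0 
---
```

step_arm(commands=[-0.8,-0.1,0,0,0,0,0,-1.6,-0.1,0,0,0,0,0,-2.3,-0.1,0,0,0,0,0,-3.1,-0.1,0,0,0,0,0,-3.9,-0.1,0.1,0,0,0,0,-4.6,-0.1,0.1,0,0,0,0,-5.4,-0.1,0.1,0,0,0,0,-5.4,-0.1,0.1,0,0,0,0])

```text
clock: 26.1
eef_pos: [532.7, 261.3, 215.3]
tool_rot: [3.137, 0.01, 2.884]
force: [-0.6, 0.1, -1.2]
width: 27.1
gripper_force: 60.0
```

step_arm(commands=[0,0,0.5,0,0,0,0,0,0,1,0,0,0,0,0,0,1.4,0,0,0,0,0,0,1.4,0,0,0,0])

```text
clock: 26.5
eef_pos: [530.8, 262.1, 201.0]
tool_rot: [3.138, 0.009, 2.886]
force: [-0.7, -0.1, -1.4]
width: 26.9
gripper_force: 60.2
```

Run:
```python
from plan import *
s=ctrl.read_state();p=cur()[0];print(p,cur()[1].as_euler('xyz'),s["force"],s["torque"])
g=np.array(json.load(open("grip.json"))); r=np.array([-.968,.249,0]);f=np.array([.249,.968,0])
print("err",(p-g)@-r,(p-g)@f,(p-g)[2])
d=ctrl.get_image("wrist");e=ctrl.get_image("scene")
save(np.hstack([cv2.resize(d["image"],(400,300)),cv2.resize(e["image"][110:215,300:440],(400,300))]),"w3.png")
```

```text
[530.78988746 262.0832713  201.03181689] [3.13810812 0.00869512 2.88630851] [-0.66369864 -0.12057544 -1.35231854] [-0.01167959  0.16099026  0.03003029]
err -1.6279162280870123 -0.45922016624795364 0.4259370372003275
```

View pics/w3.png

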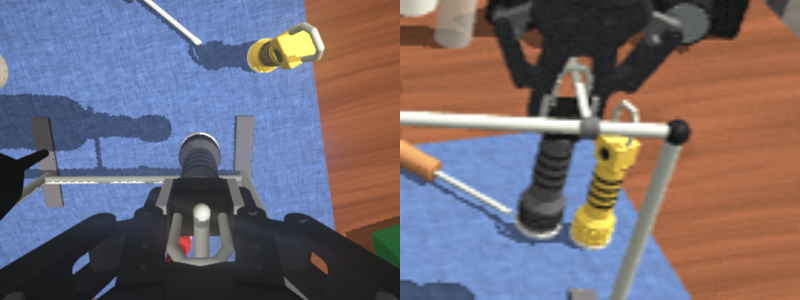

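The picture matches the pre-lift view, with the bar through the loop. I'll lower to contact, then release.

step_arm(commands=[0,0,0.1,0,0,0,0,0,0,0.1,0,0,0,0])

```text
clock: 26.8
eef_pos: [531.4, 262.2, 200.8]
tool_rot: [3.137, 0.01, 2.886]
force: [-1.4, -0.4, 2.3]
width: 26.8
gripper_force: 60.7
```

step_arm(commands=[0,0,0,0,0,0,0.4,0,0,0,0,0,0,0.6,0,0,0,0,0,0,0.8,0,0,0,0,0,0,1,0,0,0,0,0,0,1,0,0,0,0,0,0,1,0,0,0,0,0,0,1])

```text
clock: 27.5
eef_pos: [531.4, 262.0, 200.4]
tool_rot: [3.137, 0.01, 2.886]
force: [-0.2, -0.7, -0.2]
width: 85.1
gripper_force: 0.0
```

step_arm(commands=[0,0,-2,0,0,0,1,0,0,-5,0,0,0,1,0,0,-9,0,0,0,1,0,0,-13,0,0,0,1,0,0,-15,0,0,0,1,0,0,-15,0,0,0,1,0,0,-15,0,0,0,1])

```text
clock: 28.2
eef_pos: [529.7, 261.6, 350.3]
tool_rot: [3.138, 0.01, 2.886]
force: [-0.3, 1.1, -0.4]
width: 85.6
gripper_force: 0.0
```

Run:
```python
from plan import *
s=ctrl.read_state();print(s["eef_pos"],s["force"],s["width"])
d=ctrl.get_image("wrist");W=cloud(d)
a=-.252;e=np.array([np.cos(a),np.sin(a)]);f=np.array([-e[1],e[0]])
m=(W[...,2]>245)&(W[...,2]<275)&(np.hypot(W[...,0]-532,W[...,1]-261)<70)
q=W[m];r=q[:,:2]-[532.2,261];X=r@e;Yv=r@f
for x in range(-30,20,5):
    k=(X>=x)&(X<x+5)
    if k.sum():print(x,k.sum(),np.round([Yv[k].min(),np.median(Yv[k]),Yv[k].max(),np.median(q[k,2]),q[k,2].max()],1))
t=ctrl.get_image("scene");s=cloud(t);si=t["image"];v,u=np.indices(si.shape[:2])
P=s[(si.max(-1)<90)&(u>338)&(u<364)&(v>144)&(v<195)]
for lo in range(110,215,15):
    q=P[(P[:,2]>=lo)&(P[:,2]<lo+15)]
    if len(q):print(lo,len(q),np.median(q,0).round(1))
lidang()
```

```text
[529.71200102 261.59874088 350.31678106] [-0.25805731  1.05772034 -0.35904547] 85.63437818607954
-30 43 [ -1.9   0.9   3.  266.2 268.2]
-25 45 [-2.000e+00  2.000e-01  3.000e+00  2.643e+02  2.678e+02]
-20 43 [ -2.    0.9   3.1 258.8 262.2]
-15 55 [ -2.    0.9   3.1 257.4 259.8]
-10 53 [ -2.1   0.9   3.1 257.5 259.1]
-5 254 [-12.9   0.8  14.5 258.9 264. ]
0 68 [-11.1   0.8  13.7 260.6 262.9]
5 52 [ -2.2   0.5   3.1 257.1 258.8]
10 51 [ -2.2   0.8   3.1 257.5 258.7]
15 48 [ -2.2   0.4   3.1 257.3 259.1]
110 62 [547.8 254.  118.5]
125 61 [541.7 249.5 130.9]
140 51 [543.5 256.1 147.4]
155 54 [543.5 256.  161.6]
170 57 [543.6 255.7 177.5]
185 61 [543.1 256.3 192.2]
200 38 [544.3 258.4 205.5]
lid 455 [1.84  1.852 1.865]
lid 1165 [1.875 1.888 1.908]
```

The torch hangs as before: loop at rack x about -1, with the same barrel profile. Next I'll close the lid from behind with shut fingers.

```bash
cat >> plan.py <<'E'
YC=BY+np.pi
def close(th,R=148,extra=0):
    N=np.sin(th)*ex+np.cos(th)*ez
    return HG+R*(-np.cos(th)*ex+np.sin(th)*ez)+4*N+(11+extra)*ex, down(YC)
E
python3 - <<'E'
from plan import *
store(*cur())
P,R=close(1.85,extra=30); print(P)
chunk([([575,60,345],down(3.2),0,6),(P+[0,0,130],R,0,4)])
chunk([(P,R,0,4),(P,R,0,2)])
E
```

```text
[660.4496604  -92.75680402 196.16636905]
-1.6,-3.1,0.1,0,0,-0.05,0,
-3.2,-6.1,0.1,0,0,-0.1,0,
-4.8,-9.2,0.2,0,0,-0.16,0,
-6.3,-12.2,0.3,0,0.01,-0.21,0,
-7.9,-15.3,0.4,0,0.01,-0.26,0,
-9.5,-18.3,0.4,0,0.01,-0.31,0,
-12.5,-21.5,0.9,0,0.01,-0.38,0,
-15.6,-24.6,1.4,0,0.01,-0.45,0,
-18.6,-27.8,1.9,0,0.01,-0.51,0,
-21.6,-30.9,2.4,0,0.01,-0.58,0 
---
0,0,3.2,0,0,0,0,
0,0,6.5,0,0,0,0,
0,0,9.7,0,0,0,0,
0,-0.1,13,0,0,0,0,
0,-0.1,13,0,0,0,0,
0,-0.1,13,0,0,0,0 
---
```

step_arm(commands=[-1.6,-3.1,0.1,0,0,-0.05,0,-3.2,-6.1,0.1,0,0,-0.1,0,-4.8,-9.2,0.2,0,0,-0.16,0,-6.3,-12.2,0.3,0,0.01,-0.21,0,-7.9,-15.3,0.4,0,0.01,-0.26,0,-9.5,-18.3,0.4,0,0.01,-0.31,0,-12.5,-21.5,0.9,0,0.01,-0.38,0,-15.6,-24.6,1.4,0,0.01,-0.45,0,-18.6,-27.8,1.9,0,0.01,-0.51,0,-21.6,-30.9,2.4,0,0.01,-0.58,0])

```text
clock: 29.4
eef_pos: [661.2, -93.6, 325.9]
tool_rot: [3.14, -0.001, -2.815]
force: [0.7, 0.2, -0.9]
width: 0.0
gripper_force: 0.0
```

step_arm(commands=[0,0,0,0,0,0,0,0,0,0,0,0,0,0])

```text
clock: 29.6
eef_pos: [660.5, -93.0, 325.3]
tool_rot: [3.139, -0.002, -2.82]
force: [-0.1, 1.1, 0.1]
width: -0.0
gripper_force: 0.0
```

Run:
```python
from plan import *
s=ctrl.read_state();print(s["eef_pos"],s["tool_rot"],s["qpos"].round(2))
store(*cur());P,R=close(1.85,extra=30)
chunk([(P,R,0,4),(P,R,0,2)])
```

```text
[660.47452908 -92.95991378 325.28423148] [ 3.13880708e+00 -1.71880305e-03 -2.82024357e+00] [ 0.26  0.59 -0.3   1.32  0.17  1.25  1.85]
0,0,3.2,0,0,0,0,
0,0,6.5,0,0,0,0,
0,0,9.7,0,0,0,0,
0,0,12.9,0,0,0,0,
0,0,12.9,0,0,0,0,
0,0,12.9,0,0,0,0 
---
```

Run:
```python
from plan import *
def f(t,e=0):
    r=close(t,extra=e);return (r[0],r[1],0,1)
chunk([f(1.85,20),f(1.85,10),f(1.85)]+[f(t,-2) for t in np.linspace(1.85,1.45,8)[1:]])
chunk([f(t,-2) for t in np.linspace(1.45,.85,11)[1:]])
chunk([f(t,0) for t in np.linspace(.85,.25,11)[1:]])
```

```text
1,0,0,0,0,0,0,
2,0,0,0,0,0,0,
3,0,0,0,0,0,0,
4,0,-0.2,0,0,0,0,
4.8,0,-0.4,0,0,0,0,
5.6,0,-0.5,0,0,0,0,
6.5,0,-0.6,0,0,0,0,
7.3,0,-0.7,0,0,0,0,
8.2,0,-0.7,0,0,0,0,
9,0,-0.6,0,0,0,0 
---
0.9,-0.1,0.1,0,0,0,0,
1.8,-0.1,0.3,0,0,0,0,
2.6,-0.1,0.5,0,0,0,0,
3.5,-0.1,0.8,0,0,0,0,
4.3,-0.1,1.1,0,0,0,0,
5.1,-0.1,1.4,0,0,0,0,
5.9,-0.1,1.9,0,0,0,0,
6.7,-0.1,2.3,0,0,0,0,
7.4,-0.1,2.8,0,0,0,0,
8.1,-0.1,3.4,0,0,0,0 
---
0.5,0,0.6,0,0,0,0,
1.1,0,1.2,0,0,0,0,
1.7,0,1.9,0,0,0,0,
2.2,0,2.6,0,0,0,0,
2.7,0,3.3,0,0,0,0,
3.2,0,4,0,0,0,0,
3.6,0,4.8,0,0,0,0,
4,0,5.6,0,0,0,0,
4.3,0,6.5,0,0,0,0,
4.6,0,7.3,0,0,0,0 
---
```

step_arm(commands=[0,0,3.2,0,0,0,0,0,0,6.5,0,0,0,0,0,0,9.7,0,0,0,0,0,0,12.9,0,0,0,0,0,0,12.9,0,0,0,0])

```text
clock: 30.1
eef_pos: [657.1, -89.4, 193.7]
tool_rot: [3.136, -0.008, -2.815]
force: [-0.9, -0.8, -0.2]
width: -0.0
gripper_force: 0.0
```

step_arm(commands=[1,0,0,0,0,0,0,2,0,0,0,0,0,0,3,0,0,0,0,0,0,4,0,-0.2,0,0,0,0,4.8,0,-0.4,0,0,0,0,5.6,0,-0.5,0,0,0,0,6.5,0,-0.6,0,0,0,0,7.3,0,-0.7,0,0,0,0,8.2,0,-0.7,0,0,0,0,9,0,-0.6,0,0,0,0])

```text
clock: 31.1
eef_pos: [574.8, -120.8, 204.1]
tool_rot: [3.141, 0.0, -2.818]
force: [1.4, -0.0, 0.2]
width: -0.1
gripper_force: 0.7
```

step_arm(commands=[0,0,0,0,0,0,0])

```text
clock: 31.2
eef_pos: [573.8, -121.1, 203.8]
tool_rot: [3.14, -0.002, -2.818]
force: [0.4, -0.0, 0.4]
width: -0.2
gripper_force: 0.0
```

Run:
```python
from plan import *
lidang(); p=cur()[0]-HG; s=ctrl.read_state();print(p@ex,p@ey,p[2],s["force"])
P=close(1.45)[0]-HG;print(P@ex,P[2])
```

```text
lid 57 [1.434 1.453 1.472]
lid 2178 [1.458 1.474 1.503]
-4.223045864928806 0.9621074999391858 148.89330518314375 [-0.4840034  -0.41393376  0.32782195]
-2.8635579022199136 147.40353375103257
```

The lid is following at about 1.45 rad, so I'll continue.

step_arm(commands=[0.9,-0.1,0.1,0,0,0,0,1.8,-0.1,0.3,0,0,0,0,2.6,-0.1,0.5,0,0,0,0,3.5,-0.1,0.8,0,0,0,0,4.3,-0.1,1.1,0,0,0,0,5.1,-0.1,1.4,0,0,0,0,5.9,-0.1,1.9,0,0,0,0,6.7,-0.1,2.3,0,0,0,0,7.4,-0.1,2.8,0,0,0,0,8.1,-0.1,3.4,0,0,0,0])

```text
clock: 32.3
eef_pos: [498.5, -147.5, 169.7]
tool_rot: [3.141, 0.001, -2.818]
force: [-0.3, 0.5, 1.4]
width: 0.2
gripper_force: 0.5
```

step_arm(commands=[0,0,0,0,0,0,0])

```text
clock: 32.4
eef_pos: [497.2, -147.6, 169.1]
tool_rot: [3.14, -0.002, -2.818]
force: [-0.3, 0.1, -1.0]
width: -0.2
gripper_force: 0.0
```

Run:
```python
from plan import *
lidang(); p=cur()[0]-HG; s=ctrl.read_state();print(p@ex,p@ey,p[2],s["force"])
store(*cur())
def f(t,e=0):
    r=close(t,extra=e);return (r[0],r[1],0,1)
chunk([f(t,0) for t in np.linspace(.85,.2,11)[1:]])
```

```text
lid 769 [0.861 0.882 0.913]
lid 2428 [0.878 0.9   0.938]
-84.8427933565959 0.1037631413632025 114.8124873823148 [-0.1409035  -0.90623651  0.25982951]
0.6,0,0.7,0,0,0,0,
1.3,0,1.4,0,0,0,0,
1.9,0,2.1,0,0,0,0,
2.5,0,2.9,0,0,0,0,
3,0,3.7,0,0,0,0,
3.5,0,4.6,0,0,0,0,
3.9,0,5.4,0,0,0,0,
4.3,0,6.3,0,0,0,0,
4.6,0,7.2,0,0,0,0,
4.8,0,8.1,0,0,0,0 
---
```

step_arm(commands=[0.6,0,0.7,0,0,0,0,1.3,0,1.4,0,0,0,0,1.9,0,2.1,0,0,0,0,2.5,0,2.9,0,0,0,0,3,0,3.7,0,0,0,0,3.5,0,4.6,0,0,0,0,3.9,0,5.4,0,0,0,0,4.3,0,6.3,0,0,0,0,4.6,0,7.2,0,0,0,0,4.8,0,8.1,0,0,0,0])

```text
clock: 33.5
eef_pos: [453.3, -162.3, 88.2]
tool_rot: [3.14, 0.0, -2.818]
force: [-0.2, -0.3, 1.9]
width: -0.3
gripper_force: 0.4
```

step_arm(commands=[0,0,0,0,0,0,0])

```text
clock: 33.6
eef_pos: [452.7, -162.0, 87.7]
tool_rot: [3.139, -0.001, -2.817]
force: [-0.4, 1.0, 0.0]
width: -0.1
gripper_force: 0.0
```

Run:
```python
from plan import *
lidang(); p=cur()[0]-HG; s=ctrl.read_state();print(p@ex,p@ey,p[2],s["force"])
```

```text
lid 1522 [0.202 0.234 0.274]
lid 1787 [0.237 0.262 0.304]
-132.2971351691404 0.3802250372334874 33.76244703431573 [1.50842367 0.21753312 0.31149181]
```

step_arm(commands=[0,0,0.8,0,0,0,0,0.1,0,1.6,0,0,0,0,0.1,0,2.3,0,0,0,0,0.1,0,2.8,0,0,0,0,0.1,0,2.8,0,0,0,0])

```text
clock: 34.2
eef_pos: [452.3, -162.3, 60.2]
tool_rot: [3.14, -0.0, -2.817]
force: [0.9, 0.4, 0.9]
width: 0.3
gripper_force: 0.0
```

step_arm(commands=[0,0,0.2,0,0,0,0,0,0,0.2,0,0,0,0])

```text
clock: 34.4
eef_pos: [452.9, -162.4, 59.1]
tool_rot: [3.141, 0.001, -2.817]
force: [-1.1, -0.8, 0.8]
width: -0.0
gripper_force: 0.0
```

step_arm(commands=[0,0,0.1,0,0,0,0,0,0,0.1,0,0,0,0])

```text
clock: 34.6
eef_pos: [453.0, -162.4, 58.9]
tool_rot: [3.141, 0.001, -2.817]
force: [-1.9, 0.4, 10.4]
width: 0.1
gripper_force: 4.9
```

step_arm(commands=[0,0,0.1,0,0,0,0,0,0,0.1,0,0,0,0,0,0,0.1,0,0,0,0])

```text
clock: 34.9
eef_pos: [453.0, -162.5, 58.8]
tool_rot: [-3.141, 0.002, -2.817]
force: [-3.4, 2.1, 19.9]
width: 0.0
gripper_force: 10.0
```

step_arm(commands=[0,0,-2,0,0,0,0,0,0,-5,0,0,0,0,0,0,-10,0,0,0,0,0,0,-15,0,0,0,0,2,0,-19,0,0,0,0,2,0,-19,0,0,0,0,2,0,-19,0,0,0,0])

```text
clock: 35.6
eef_pos: [433.9, -169.6, 248.0]
tool_rot: [-3.141, 0.003, -2.818]
force: [0.5, 0.0, -0.3]
width: -0.3
gripper_force: 0.0
```

Run:
```python
from plan import *
lidang(); print(cur()[0],ctrl.read_state()["force"])
a=ctrl.get_image("scene");save(a["image"],"end.png")
t=ctrl.get_image("top");W=cloud(t);D=np.load("d0.npz")
z=W[...,2];p=W-HG
m=(abs(p@ey)<33)&((p@ex)<-133)&((p@ex)>-157)&(t["image"].max(-1)<70)&(z>20)
print("tab z",m.sum(),np.median(z[m]))
h=cv2.cvtColor(t["image"],cv2.COLOR_RGB2HSV);m=(h[...,0]<15)&(h[...,1]>120)&(np.hypot(p@ex+66,p@ey)<95)
print("lid z by x",[np.median(z[m&(p@ex>x)&(p@ex<x+20)]).round(1) for x in(-130,-100,-70,-40)])
```

```text
lid 2019 [0.006 0.037 0.077]
lid 1494 [0.047 0.07  0.111]
[ 433.28889919 -168.87035992  246.21152817] [ 0.08152766  0.14903564 -0.48493719]
tab z 276 58.783204987427254
lid z by x [np.float64(58.5), np.float64(58.3), np.float64(58.4), np.float64(58.1)]
```

View pics/end.png

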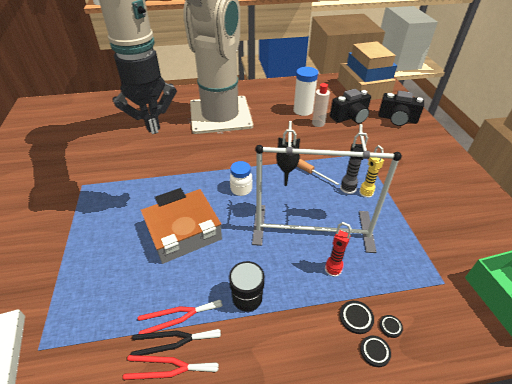

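The picture shows the lid flat and shut at (180,222), the torch back on its hook at (352,170), everything else in place and the arm clear. I'll hand the job in.

```bash
python3 -c "
from cell import ctrl
print(ctrl.finish_job())"
```

```text
the job is handed in; nothing more can be done
None
```

The job is done and handed in at about 36 s: I opened the lid to its stop, held the torch still over the lens for over 3 s, hung it back on the same hook and shut the lid; in the last picture everything else stands where it did.

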